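# Turn the opener board over for soldering and hang up the solder reels

## Task

Get the garage-door opener's circuit board ready for soldering from underneath: undo the quarter-turn lock knob of the rework frame, swing the board over towards the back of the bench until it comes up against its stop with the solder side up, and turn the knob tight again. Hang every solder reel stand that is on the bench on the rail by its hook and slide them along the rail so that the row is closed up against the stop collar. Move the frame by its rails and do not press on the board, and leave the other things on the bench where they are.

Things in the scene. Friction and masses are not known exactly. Their poses are not given: they have to be found in the camera images.
- frame_stand: fixed stand of the rework frame: dark steel base 150 x 330 x 12 mm, two aluminium uprights 140 mm high at y = -125 and +125 mm. Origin under the base's centre; y along the frame's long axis, x to the back of the bench (within 0.15 rad of the world's). Outside the +y upright a grey brake housing, top 144 mm up, carries the lock knob.
- board_frame (a joint): turn of the frame about its long axis, 115 mm above the bench (rad). 0 = level, component side up (starts within 0.3); grows as the rail nearest the robot goes up, over the top and down at the back; about 3.14 = level, solder side up, hard at the stop. Lower end -0.35. Lock undone: turns with about 2 N at the rail and stays where left; lock tight: slips only at about 10 N or more.
- grip_rail (a point): middle of the turning frame's long round rail that is nearest the robot at the start: free steel bar 12 mm thick along y, 80 mm from the long axis (a second one runs at the other edge). Its middle 100 mm is clear, 29 mm from the board's edge; clips, bars and uprights beyond. The bar can turn in the grip. Axes of the turning frame, equal to the stand's at angle 0.
- board: the circuit board clipped in the middle of the turning frame, 90 x 160 x 3 mm, parts up to 32 mm tall on the component side (its +z); origin in its middle, on the long axis
- lock_knob (a joint): angle of the lock knob (rad): 0 = fully loose, grows clockwise seen from above, 1.75 = its end. An eccentric inside presses on a brake drum from about 0.8 on; tight above 1.4, free below 0.5. Stays where left, takes up to about 0.5 N m. Starts tight, 1.5 to 1.7.
- lock_grip (a point): middle of the lock knob's black wing: an upright bar 46 mm long (x axis), 14 mm thick (y axis), 26 mm high, turning about the vertical; this point is 168 mm above the bench and 13 mm under the top of the wing, on the turning axis
- rail_stand: the bench rail: steel tube 16 mm thick along y, axis 170 mm above the bench, between posts at y = -190 and +190 mm (14 mm wide, ending 12 mm above the axis); flat steel feet, 8 mm. Origin on the bench under its middle; x to the back of the bench (within 0.15 rad of the world's).
- rail_mid (a point): middle of the rail's axis, 170 mm above the bench; axes those of rail_stand
- collar_face (a point): centre of the stop collar's face on the rail (dark ring 36 mm in diameter, 18 mm wide, towards the +y end); the hooks come up against this face, which looks to -y and lies 135 mm from the rail's middle. The posts and the collar are part of rail_stand.
- reel1: solder reel stand, 0.2 to 0.5 kg: bracket with a reel, 56 (x) x 58 (y) x 66 mm high, flat hook on top, over it a black carrying grip 20 x 20 mm from 128 to 160 mm up. Origin in the middle of its underside, z up. Starts upright on the bench in front of the rail, hook opening roughly to the back (within 0.6 rad). None if absent (or gripped).
- reel2: another solder reel stand, same as reel1
- reel3: another solder reel stand, same as reel1
- screwdriver: bystander: screwdriver lying between frame and rail, 170 mm
- brush: bystander: brush lying in front of the frame, 160 mm
- flux_bottle: bystander: white bottle behind the rail, 44 mm across, 95 mm high
- multimeter: bystander: black multimeter, 150 x 76 x 34 mm, at the back in the middle
- tip_tin: bystander: open steel tin, 68 mm across, 36 mm high
- wrench: bystander: spanner 150 mm long, lying behind the frame
- reel1_hook (a point): under the hook's crown, 119 mm above reel1's origin; axes of reel1. Hook: flat bar 22 mm wide (y), stem on the -x side, 26 mm wide inside, crown's underside 122 mm up with bevelled corners that centre it on the rail, lip at x = +13 to +18 mm down to 106 mm up. The rail goes in from +x at 66 to 106 mm up; hung, the origin is about 56 mm above the bench under the rail.
- reel2_hook (a point): the same point on reel2
- reel3_hook (a point): the same point on reel3
- reel4: another solder reel stand, same as reel1
- reel4_hook (a point): the same point on reel4
Things that resemble listed ones, but are neither listed nor needed, are in the scene too. What is shaped like the reel2 but blue is not meant.

How it is judged (in metres and radians):
On the way, in this order (a step that is already met when the one before it is completed fails the run):
1. the lock knob is undone (value of joint lock_knob below 0.5 rad), for 0.2 s.
2. with the knob undone, the board is turned over, against its stop (value of joint lock_knob below 0.5 rad and value of joint board_frame above 3.04 rad), for 0.2 s.
3. the knob is tight again with the board against its stop (value of joint lock_knob above 1.4 rad and value of joint board_frame above 3.04 rad), for 0.2 s.
At the end, for the whole second after the job is handed in: Frame above 3.04 rad, knob above 1.4 rad. Every reel stand present hangs by its hook on the rail, between the collar and 210 mm short of it (hook point within 12 mm of the rail axis, tilt under 0.35 rad); one hook point within 22 mm of the collar face, each other within 70 mm of a neighbour (all of step 3 and z of reel1_hook in the frame of rail_mid between 0 and 0.012 m and x of reel1_hook in the frame of rail_mid between -0.012 and 0.012 m and angle between each of reel1, reel2, reel3, reel4's own z axis and vertical below 0.35 rad and y of reel1_hook in the frame of collar_face between -0.21 and 0 m and (y of reel1_hook in the frame of collar_face above -0.022 m or distance between reel1_hook and reel2_hook below 0.07 m or distance between reel1_hook and reel3_hook below 0.07 m or distance between reel1_hook and reel4_hook below 0.07 m) and z of reel2_hook in the frame of rail_mid between 0 and 0.012 m and x of reel2_hook in the frame of rail_mid between -0.012 and 0.012 m and y of reel2_hook in the frame of collar_face between -0.21 and 0 m and (y of reel2_hook in the frame of collar_face above -0.022 m or distance between reel2_hook and reel1_hook below 0.07 m or distance between reel2_hook and reel3_hook below 0.07 m or distance between reel2_hook and reel4_hook below 0.07 m) and z of reel3_hook in the frame of rail_mid between 0 and 0.012 m and x of reel3_hook in the frame of rail_mid between -0.012 and 0.012 m and y of reel3_hook in the frame of collar_face between -0.21 and 0 m and (y of reel3_hook in the frame of collar_face above -0.022 m or distance between reel3_hook and reel1_hook below 0.07 m or distance between reel3_hook and reel2_hook below 0.07 m or distance between reel3_hook and reel4_hook below 0.07 m) and z of reel4_hook in the frame of rail_mid between 0 and 0.012 m and x of reel4_hook in the frame of rail_mid between -0.012 and 0.012 m and y of reel4_hook in the frame of collar_face between -0.21 and 0 m and (y of reel4_hook in the frame of collar_face above -0.022 m or distance between reel4_hook and reel1_hook below 0.07 m or distance between reel4_hook and reel2_hook below 0.07 m or distance between reel4_hook and reel3_hook below 0.07 m) and y of any of reel1_hook, reel2_hook, reel3_hook, reel4_hook in the frame of collar_face above -0.022 m); the robot touches nothing.
It fails at once if one of the other things on the bench is moved by more than 30 mm (distance of any of screwdriver, brush, flux_bottle, multimeter, tip_tin, wrench from where it was at the start of the episode above 0.03 m).
It fails at once if the board or its parts are pressed by the fingers or the arm with more than 6 N (contact force between any of the fingers, the arm and board above 6 N).
Of reel1, reel2, reel3, reel4 only 2 to 4 are there at a start; the rules pass over those that are not, and their reading is None.
At some moment in a run one of reel1, reel2, reel3, reel4 may be knocked a few centimetres aside while the robot is not near it.
It also fails if it takes over 210 s, if anything falls off the work surface, if the arm or the gripper's body presses on something with over 40 N, if the wrist force passes 120 N, or if a joint passes its speed limit or range.

## Robot

A 6-joint arm with a two-finger parallel gripper is mounted at the origin on the work surface. World frame = base frame: x ahead of the robot, y to its left, z up, the work surface at z = 0. Lengths are in m, angles in degrees, forces in N, time in s.
With the tool pointing down it reaches from about 0.25 to 0.725 m from the base axis. Payload 9.7 kg.
Tool frame: the origin (TCP) lies on the mounting face of the last link; the fingertips stand 173 mm ahead of it and the grasp point (between the pads) lies 155 mm ahead of it; z points along the fingers, y is the line along which they close (so a half turn about z gives the same grasp; the last joint's range is limited). The gripper opens to 85 mm and grips with 20 to 120 N. Pads are 22 mm wide; open, the fingers measure 114 mm over their backs; the gripper's body (76 mm by 85 mm) begins 54 mm behind the grasp point. The pads swing forward as they close: fully open they stand 13 mm farther back than shut.
Start: joints at [-72.823, 4.979, 10.078, 95.1, 0, 90], TCP at [0.162, -0.525, 0.405] pointing down, gripper open.
Joint ranges: [-179.16, 179.16], [-48.56, 103.87], [-65.8, 70.77], [-126.05, 130.52], [-82.76, 87.17], [-180, 180]. Speed limits (degrees/s): [127.2, 127.2, 147.25, 180, 180, 180].

## Interface

Orientations are given as [roll, pitch, yaw] about the fixed x, y, z axes, in that order (R = Rz(yaw) Ry(pitch) Rx(roll)).
In Python, from workcell import bot, camera, camera_model, outline_of, pinpoint gives the robot as it stands.
- The arm moves only by the tool move_arm, never from a script. Its arguments are lists of equal length, an entry for each row: "jaw": the closure, from 0 (fully open) to 1 (shut); "delta_pos": the shift along the world's x, y, z in m, a list of three; "yaw": the turn about the world's z in rad. In form: {"jaw": [jaw, ...], "delta_pos": [[dx, dy, dz], ...], "yaw": [yaw, ...]}. A call has 1 to 10 rows; each row shifts and turns the commanded pose from where the row before left it; what a row does not reach is not made up. A row lasts 1/12 s, in which the tool goes at most 41.7 mm and 7.16 degrees, less where a joint would pass 70% of its speed; a pose out of reach is approached as far as the arm can. A call with a gripper value outside its range is refused whole. The fingers move at their own pace and stop on an object; "force" is the grip in N (left out, the last holds). Time passes only in rows, so rows that do not move let the fingers close. It gives the time, the measured TCP pose, the force, the opening and the grip force at its end, in the units of the state.
- bot.get_obs(): the state, without advancing time (a new reading comes with each control period).
- camera(name): name is "side" or "top" or "wrist"; returns the picture (384x512x3 uint8, red, green, blue); there is no depth.
- camera_model(name): a dict with "fx", "fy", "cx", "cy" (pixels), "R" (3x3) and "t" (3): a world point X has camera coordinates R X + t. Camera axes: x right, y down, z forward; pixel columns grow to the right and rows downward; lengths in m; the calibration is good to about 2 mm. A picture is of the moment at which its call begins: read the wrist's pose just before it. camera_model takes no time and is no camera call; for the wrist camera it gives the pose at the moment of the call.
- bot.job_done(): hands the job in; it is judged then, once.
Trained networks look in the newest picture that a camera, given by its name, has taken for a name from the list of things; names that differ only in an ending like _2 or _b are one class to them, and where a whole thing is asked for, a point or a joint stands for the part that bears it (a point fixed in the world has none). Each returns a list of dicts, best first, with "confidence" (0 to 1); they miss things now and then, are a little off and sometimes report something else, mostly with a low value. They report only what shows in the picture. A call takes as long as a camera call. They do not tell look-alikes from the thing itself.
- outline_of(camera, thing): "mask" (384x512 bool, what is visible of it) and "xy" ([column, row] in pixels, amid what is visible of it).
- pinpoint(camera, thing): "xy" ([column, row] in pixels: a listed point, or the origin of a listed thing).
The state is a dict: "time": time; "q": joint angles; "qd": joint speeds; "joint_efforts": joint torques, N m; "ee_pos": TCP position; "tcp_rot": TCP orientation; "wrist_force": force on the tool from outside, world axes, zero at the start; "torque": the same for the moment, N m; "opening": finger opening in m; "grasp_force": force on a finger pad.
Only numpy, scipy, OpenCV 4.12 (cv2) and the standard library are available. Lean on these libraries where they do the work, as an engineer would, in place of code of your own. Each camera call takes 0.05 s, during which the arm holds its last target. There are 200 camera calls.

## Working session

There is one attempt and no reset: what is moved stays moved. The work goes in short steps, Python scripts to look and compute and a tool call to move; the robot and the scene stay as the last step left them, time stands still between calls to the robot, and variables do not carry over. Pictures are saved under pics/ and viewed, at most 14 in all, crops included, and the job is handed in when it is done.

Besides the shell and the picture viewer there is one more tool, called after "Emit:" by a JSON object that holds its "method" and its "body", one argument or row to a line. move_arm: Moves the arm, as the interface text tells. Its arguments: {"type":"object","properties":{"jaw":{"type":"array"},"delta_pos":{"type":"array"},"yaw":{"type":"array"},"force":{"type":"number"}},"required":["jaw","delta_pos","yaw"]}

```bash
mkdir -p pics; ls
cat > h.py <<'E'
import numpy as np, cv2
from workcell import bot, camera, camera_model, outline_of, pinpoint
def ray(cam,xy):
    m=camera_model(cam);R=np.array(m["R"]);t=np.array(m["t"])
    d=R.T@np.array([(xy[0]-m["cx"])/m["fx"],(xy[1]-m["cy"])/m["fy"],1.]);return -R.T@t,d/np.linalg.norm(d)
def atz(cam,xy,z):
    o,d=ray(cam,xy);return o+d*(z-o[2])/d[2]
def tri(a,b):
    # a,b: (cam,xy)
    o1,d1=ray(*a);o2,d2=ray(*b)
    s=np.linalg.lstsq(np.c_[d1,-d2],o2-o1,rcond=None)[0]
    p,q=o1+d1*s[0],o2+d2*s[1];return (p+q)/2,np.linalg.norm(p-q)
def proj(cam,X):
    m=camera_model(cam);c=np.array(m["R"])@np.array(X)+np.array(m["t"]);return np.array([m["fx"]*c[0]/c[2]+m["cx"],m["fy"]*c[1]/c[2]+m["cy"]])
def save(name,img,s=1,crop=None):
    if crop: x0,y0,x1,y1=crop;img=img[y0:y1,x0:x1]
    cv2.imwrite("pics/"+name,cv2.resize(img[:,:,::-1],None,fx=s,fy=s,interpolation=cv2.INTER_CUBIC))
E
python3 - <<'E'
from h import *
np.set_printoptions(precision=3,suppress=True)
o=bot.get_obs();print(o["time"],o["ee_pos"],o["tcp_rot"])
a=camera("top");b=camera("side")
c=np.vstack([a,b]);save("a.png",a,1.55);save("b.png",b,1.55)
for cam in("top","side"):
  m=camera_model(cam);print(cam,-np.array(m["R"]).T@m["t"],np.array(m["R"])[2])
  for n in["frame_stand","grip_rail","board","lock_grip","rail_stand","rail_mid","collar_face","reel1","reel1_hook"]:
    print(cam,n,[(np.round(r["xy"],1).tolist(),round(r["confidence"],2)) for r in pinpoint(cam,n)][:8])
E
```

```text
pics
0.0 [ 0.162 -0.525  0.404] [-179.925    0.003   17.18 ]
top [ 0.394 -0.003  1.106] [ 0.145  0.014 -0.989]
top frame_stand [([177.8, 180.3], 0.87)]
top grip_rail [([171.5, 204.0], 0.89), ([334.6, 150.5], 0.74)]
top board [([167.1, 176.4], 0.77), ([295.8, 229.4], 0.63), ([350.8, 175.2], 0.31)]
top lock_grip [([108.9, 196.2], 0.49), ([404.4, 216.8], 0.39)]
top rail_stand [([337.4, 183.3], 0.57)]
top rail_mid [([349.3, 178.7], 0.69), ([327.5, 227.2], 0.36)]
top collar_face [([297.3, 174.6], 0.96)]
top reel1 [([326.6, 226.1], 0.95), ([395.6, 267.0], 0.83), ([389.5, 223.1], 0.75), ([289.5, 233.0], 0.71), ([354.1, 224.5], 0.65)]
top reel1_hook [([404.5, 219.6], 0.83), ([290.9, 230.7], 0.26)]
side [0.053 0.591 0.907] [ 0.467 -0.528 -0.709]
side frame_stand [([199.8, 264.8], 0.84)]
side grip_rail [([218.6, 261.6], 0.83), ([235.0, 295.0], 0.16)]
side board [([195.6, 239.6], 0.96), ([277.0, 164.7], 0.29)]
side lock_grip [([162.0, 279.6], 0.69)]
side rail_stand [([303.5, 176.1], 0.67)]
side rail_mid [([309.3, 141.0], 0.8)]
side collar_face [([285.8, 160.4], 0.85)]
side reel1 [([338.3, 189.6], 0.93), ([391.1, 185.5], 0.84), ([333.8, 203.5], 0.8), ([316.2, 222.6], 0.8), ([356.0, 175.1], 0.79)]
side reel1_hook [([363.8, 147.5], 0.9)]
```

View pics/a.png

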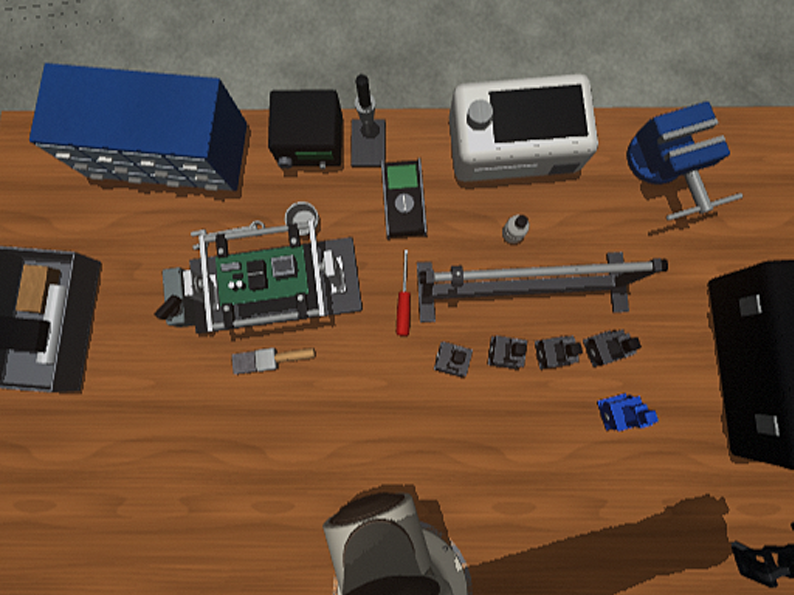

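View pics/b.png

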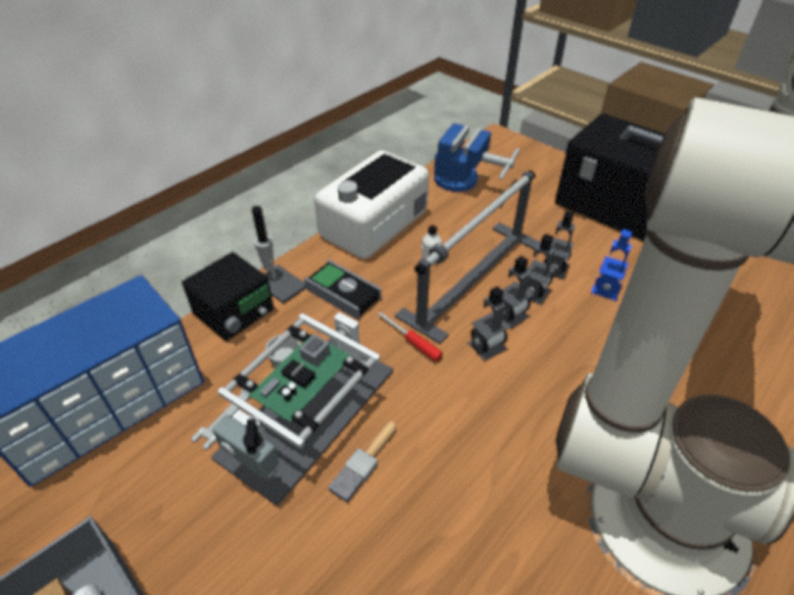

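Four dark stands at 1.55x-scale pixels (453,358), (508,352), (558,352) and (612,347) match the description. The one at (627,412) is blue, so it isn't meant. Next I triangulate.

Run:
```python
from h import *
np.set_printoptions(precision=3,suppress=True)
camera("top");camera("side")
P={}
for n in["frame_stand","grip_rail","board","lock_grip","rail_stand","rail_mid","collar_face","multimeter"]:
  a=pinpoint("top",n);b=pinpoint("side",n)
  L=[]
  for x in a[:3]:
    for y in b[:2]:
      p,e=tri(("top",x["xy"]),("side",y["xy"]))
      if e<.02:L.append((np.round(p,3).tolist(),round(e,4),round(x["confidence"],2),round(y["confidence"],2)))
  print(n,L)
print("origins z=0")
for c in("top","side"):
  for n in("reel1","reel1_hook"):
    for r in pinpoint(c,n): print(c,n,np.round(r["xy"],0),atz(c,r["xy"],0 if n=="reel1" else .119),round(r["confidence"],2))
```

```text
frame_stand [([0.57, 0.245, 0.0], np.float64(0.0054), 0.61, 0.69)]
grip_rail [([0.493, 0.243, 0.105], np.float64(0.0009), 0.96, 0.56)]
board [([0.57, 0.249, 0.129], np.float64(0.0009), 0.93, 0.85)]
lock_grip [([0.512, 0.399, 0.159], np.float64(0.0138), 0.54, 0.49)]
rail_stand [([0.569, -0.228, 0.026], np.float64(0.0012), 0.75, 0.6)]
rail_mid [([0.565, -0.232, 0.174], np.float64(0.0085), 0.61, 0.89)]
collar_face [([0.564, -0.106, 0.168], np.float64(0.0061), 0.72, 0.92)]
multimeter [([0.758, -0.005, -0.021], np.float64(0.0035), 0.58, 0.65)]
origins z=0
top reel1 [356. 224.] [ 0.45  -0.294  0.   ] 0.85
top reel1 [397. 270.] [ 0.311 -0.41   0.   ] 0.81
top reel1 [329. 228.] [ 0.437 -0.213  0.   ] 0.77
top reel1 [181. 182.] [0.577 0.24  0.   ] 0.7
top reel1 [388. 222.] [ 0.453 -0.39   0.   ] 0.56
top reel1 [291. 234.] [ 0.418 -0.098  0.   ] 0.56
top reel1_hook [402. 220.] [ 0.454 -0.386  0.119] 0.71
top reel1_hook [327. 229.] [ 0.43  -0.185  0.119] 0.39
side reel1 [341. 187.] [ 0.453 -0.29   0.   ] 0.95
side reel1 [317. 225.] [ 0.417 -0.096 -0.   ] 0.93
side reel1 [389. 188.] [ 0.328 -0.398 -0.   ] 0.71
side reel1 [355. 177.] [ 0.445 -0.367  0.   ] 0.61
side reel1 [330. 201.] [ 0.443 -0.209  0.   ] 0.57
side reel1_hook [362. 147.] [ 0.454 -0.385  0.119] 0.69
```

Emit:
{"method": "move_arm", "body": {
  "jaw": [0, 0, 0, 0, 0, 0, 0, 0, 0, 0],
  "delta_pos": [
    [0.026, 0.037, 0],
    [0.026, 0.037, 0],
    [0.026, 0.037, 0],
    [0.026, 0.037, 0],
    [0.026, 0.037, 0],
    [0.026, 0.037, 0],
    [0.026, 0.037, 0],
    [0.026, 0.037, 0],
    [0.026, 0.037, 0],
    [0.026, 0.037, 0]
  ],
  "yaw": [0.07, 0.07, 0.07, 0.07, 0.07, 0.07, 0.07, 0.07, 0.07, 0.07]
}}

```text
time: 2.93
ee_pos: [0.4026, -0.1826, 0.405]
tcp_rot: [179.9, -0.0, 57.5]
wrist_force: [1.0, -0.5, 0.3]
opening: 0.0854
grasp_force: 0.0
```

Emit:
{"method": "move_arm", "body": {
  "jaw": [0, 0, 0, 0, 0, 0, 0, 0, 0, 0],
  "delta_pos": [
    [0.002, 0.04, 0],
    [0.002, 0.04, 0],
    [0.002, 0.04, 0],
    [0.002, 0.04, 0],
    [0.002, 0.04, 0],
    [0.002, 0.04, 0],
    [0.002, 0.04, 0],
    [0.002, 0.04, 0],
    [0.002, 0.04, 0],
    [0.002, 0.04, 0]
  ],
  "yaw": [0.057, 0.057, 0.057, 0.057, 0.057, 0.057, 0.057, 0.057, 0.057, 0.057]
}}

```text
time: 3.77
ee_pos: [0.4214, 0.2175, 0.4049]
tcp_rot: [180.0, -0.0, 90.1]
wrist_force: [1.2, -0.4, 0.6]
opening: 0.0852
grasp_force: 0.0
```

Emit:
{"method": "move_arm", "body": {
  "jaw": [0, 0, 0, 0],
  "delta_pos": [
    [0, 0.04, 0],
    [0, 0.04, 0],
    [0, 0.02, 0],
    [0, 0, 0]
  ],
  "yaw": [0, 0, 0, 0]
}}

```text
time: 4.1
ee_pos: [0.4216, 0.3191, 0.4036]
tcp_rot: [-179.9, -0.0, 90.2]
wrist_force: [-0.4, -0.0, 0.2]
opening: 0.0853
grasp_force: 0.0
```

Run:
```python
from h import *
np.set_printoptions(precision=3,suppress=True)
o=bot.get_obs();print(o["time"],o["ee_pos"],o["tcp_rot"],o["q"])
a=camera("wrist");save("w1.png",a,1.5)
m=camera_model("wrist");print(-np.array(m["R"]).T@m["t"],np.array(m["R"])[2])
for n,z in[("lock_grip",.168),("frame_stand",0),("grip_rail",.11),("lock_knob",.168),("board",.115)]:
  for r in pinpoint("wrist",n):print(n,np.round(r["xy"],0),atz("wrist",r["xy"],z),r["confidence"])
```

```text
4.1 [0.422 0.319 0.404] [-179.936   -0.      90.158] [ 37.109   2.051   6.883  94.883   0.039 126.95 ]
[0.42  0.401 0.373] [ 0.    -0.323 -0.947]
lock_grip [376. 104.] [0.509 0.395 0.168] 0.97
frame_stand [354. 212.] [0.573 0.24  0.   ] 0.84
frame_stand [374. 106.] [0.581 0.387 0.   ] 0.42
grip_rail [316. 261.] [0.493 0.229 0.11 ] 0.77Traceback (most recent call last):
  File "<stdin>", line 7, in <module>
ValueError: it knows: board, brush, collar_face, flux_bottle, frame_stand, grip_rail, lock_grip, multimeter, rail_mid, rail_stand, reel, reel1_hook, reel2_hook, reel3_hook, reel4_hook, screwdriver, tip_tin, wrenc
```

View pics/w1.png

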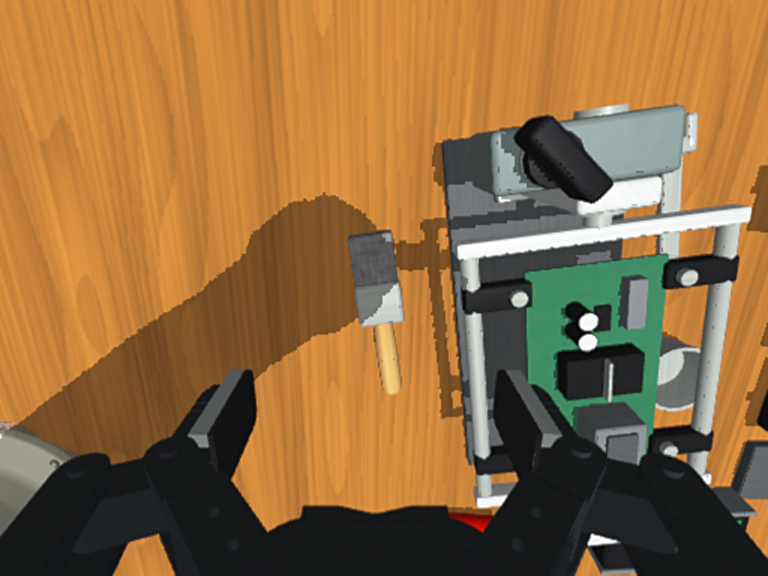

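Run:
```python
from h import *
np.set_printoptions(precision=3,suppress=True)
a=camera("wrist")
save("w2.png",a,5,(330,60,430,150))
for n in["lock_knob","lock_grip"]:
  try:
    for r in outline_of("wrist",n)[:2]:
      m=r["mask"];print(n,r["xy"],m.sum(),r["confidence"])
  except Exception as e:print(n,e)
```

```text
lock_knob [371.7, 99.7] 2307 0.91
lock_grip [371.9, 101.5] 2306 0.78
lock_grip [445.8, 117.5] 823 0.25
```

View pics/w2.png

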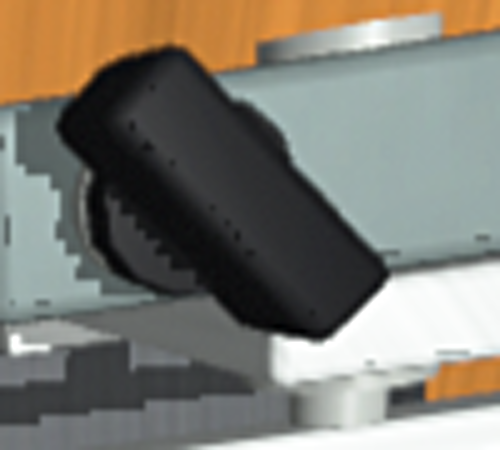

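Run:
```python
from h import *
np.set_printoptions(precision=3,suppress=True)
p=atz("wrist",(367,70),.181);q=atz("wrist",(407.6,114.4),.181);d=q-p
print(p,q,np.hypot(*d[:2]),np.degrees(np.arctan2(d[1],d[0])))
for z in(.155,.181):print(atz("wrist",(376,104),.168))
o=bot.get_obs();print(o["time"],o["ee_pos"])
# stand yaw from rail edges
p=atz("wrist",(468/1.5,260/1.5),.11);q=atz("wrist",(484/1.5,480/1.5),.11);d=p-q;print(np.degrees(np.arctan2(-d[0],d[1])),p,q)
```

```text
[0.497 0.414 0.181] [0.527 0.387 0.181] 0.041257256283281654 -41.70071808190029
[0.511 0.393 0.168]
[0.511 0.393 0.168]
4.45 [0.422 0.314 0.405]
7.907633792047638 [0.483 0.327 0.11 ] [0.508 0.147 0.11 ]
```

Emit:
{"method": "move_arm", "body": {
  "jaw": [0.3, 0.3, 0.3, 0.3, 0.3, 0.3, 0.3, 0.3, 0.3, 0.3],
  "delta_pos": [
    [0.0145, 0.0135, 0],
    [0.0145, 0.0135, 0],
    [0.0145, 0.0135, 0],
    [0.0145, 0.0135, 0],
    [0.0145, 0.0135, 0],
    [0.0145, 0.0135, 0],
    [0, 0, 0],
    [0, 0, 0],
    [0, 0, 0],
    [0, 0, 0]
  ],
  "yaw": [0.105, 0.105, 0.105, 0.105, 0.105, 0.105, 0.105, 0.105, 0, 0],
  "force": 60
}}

```text
time: 5.28
ee_pos: [0.5092, 0.3957, 0.4049]
tcp_rot: [180.0, 0.0, 137.8]
wrist_force: [-0.3, 0.8, -0.0]
opening: 0.0598
grasp_force: 0.0
```

Run:
```python
from h import *
np.set_printoptions(precision=3,suppress=True)
o=bot.get_obs();print(o["time"],o["ee_pos"],o["tcp_rot"],o["q"],o["opening"])
a=camera("wrist");save("w3.png",a,1.2)
for r in pinpoint("wrist","lock_grip"):print(np.round(r["xy"],0),atz("wrist",r["xy"],.168),r["confidence"])
print(proj("wrist",np.array(o["ee_pos"])-[0,0,.155]),proj("wrist",[.509,.395,.168]))
```

```text
5.2833 [0.509 0.396 0.405] [179.984   0.004 137.829] [37.852 18.763 26.212 97.433 -0.001 80.023] 0.059824131081984463
[248. 208.] [0.508 0.396 0.168] 0.68
[249.807 268.573] [248.677 209.013]
```

View pics/w3.png

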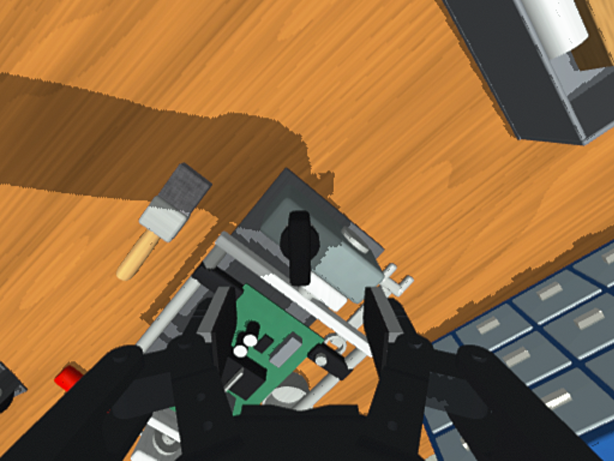

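The wing at about (299,248) stands in line between the fingers. Descending to grip it.

Emit:
{"method": "move_arm", "body": {
  "jaw": [0.3, 0.3, 0.3, 0.3, 0.3, 1, 1, 1, 1, 1],
  "delta_pos": [
    [0, 0, -0.02],
    [0, 0, -0.02],
    [0, 0, -0.02],
    [0, 0, -0.019],
    [0, 0, 0],
    [0, 0, 0],
    [0, 0, 0],
    [0, 0, 0],
    [0, 0, 0],
    [0, 0, 0]
  ],
  "yaw": [0, 0, 0, 0, 0, 0, 0, 0, 0, 0],
  "force": 60
}}

```text
time: 6.22
ee_pos: [0.5088, 0.3961, 0.3276]
tcp_rot: [180.0, 0.0, 138.0]
wrist_force: [-3.1, -3.2, 7.0]
opening: 0.0128
grasp_force: 59.4
```

Emit:
{"method": "move_arm", "body": {
  "jaw": [1, 1, 1, 1, 1, 1],
  "delta_pos": [
    [0, 0, 0],
    [0, 0, 0],
    [0, 0, 0],
    [0, 0, 0],
    [0, 0, 0],
    [0, 0, 0]
  ],
  "yaw": [0, 0, 0, 0, 0.1, 0.1]
}}

```text
time: 6.72
ee_pos: [0.5087, 0.3961, 0.3276]
tcp_rot: [180.0, 0.0, 149.7]
wrist_force: [-3.5, -3.2, 6.3]
opening: 0.013
grasp_force: 59.3
```

Gripped and turning freely, so I continue: 0.2 done, 1.3 more.

Emit:
{"method": "move_arm", "body": {
  "jaw": [1, 1, 1, 1, 1, 1, 1, 1, 1, 1],
  "delta_pos": [
    [0, 0, 0],
    [0, 0, 0],
    [0, 0, 0],
    [0, 0, 0],
    [0, 0, 0],
    [0, 0, 0],
    [0, 0, 0],
    [0, 0, 0],
    [0, 0, 0],
    [0, 0, 0]
  ],
  "yaw": [0.1, 0.1, 0.1, 0.1, 0.1, 0.1, 0.1, 0.1, 0.1, 0.1]
}}

```text
time: 7.55
ee_pos: [0.5087, 0.396, 0.3276]
tcp_rot: [-180.0, 0.0, -152.9]
wrist_force: [-4.2, -4.6, 6.4]
opening: 0.0128
grasp_force: 59.2
```

Emit:
{"method": "move_arm", "body": {
  "jaw": [1, 1, 1, 1, 1, 1, 1],
  "delta_pos": [
    [0, 0, 0],
    [0, 0, 0],
    [0, 0, 0],
    [0, 0, 0],
    [0, 0, 0],
    [0, 0, 0],
    [0, 0, 0]
  ],
  "yaw": [0.1, 0.1, 0.08, 0, 0, 0, 0]
}}

```text
time: 8.13
ee_pos: [0.5087, 0.3959, 0.3276]
tcp_rot: [-180.0, 0.0, -137.2]
wrist_force: [-4.9, -6.3, 5.8]
opening: 0.013
grasp_force: 59.3
```

Run:
```python
from h import *
o=bot.get_obs();print({k:np.round(o[k],3).tolist() for k in("time","ee_pos","tcp_rot","torque","wrist_force","q")})
```

```text
{'time': 8.133, 'ee_pos': [0.509, 0.396, 0.328], 'tcp_rot': [-179.974, 0.026, -137.155], 'torque': [-0.894, 0.856, 0.105], 'wrist_force': [-4.912, -6.346, 5.823], 'q': [37.899, 17.3, 15.784, 88.456, -0.024, -4.945]}
```

Emit:
{"method": "move_arm", "body": {
  "jaw": [0.3, 0.3, 0.3, 0.3, 0.3, 0.3, 0.3, 0.3, 0.3],
  "delta_pos": [
    [0, 0, 0],
    [0, 0, 0],
    [0, 0, 0],
    [0, 0, 0],
    [0, 0, 0.03],
    [0, 0, 0.04],
    [0, 0, 0.03],
    [0, 0, 0],
    [0, 0, 0]
  ],
  "yaw": [0, 0, 0, 0, 0, 0, 0, 0, 0]
}}

```text
time: 8.88
ee_pos: [0.5091, 0.3966, 0.4279]
tcp_rot: [-180.0, 0.2, -137.1]
wrist_force: [0.2, 0.5, -1.4]
opening: 0.0598
grasp_force: 0.0
```

Emit:
{"method": "move_arm", "body": {
  "jaw": [0.3, 0.3, 0.3, 0.3, 0.3, 0.3, 0.3, 0.3, 0.3, 0.3],
  "delta_pos": [
    [-0.003, -0.02, 0],
    [-0.003, -0.02, 0],
    [-0.003, -0.02, 0],
    [-0.003, -0.02, 0],
    [-0.003, -0.02, 0],
    [-0.003, -0.02, 0],
    [-0.003, -0.02, 0],
    [-0.003, -0.02, 0],
    [0, 0, 0],
    [0, 0, 0]
  ],
  "yaw": [0.12, 0.12, 0.12, 0.12, 0.12, 0.12, 0.12, 0.12, 0, 0]
}}

```text
time: 9.72
ee_pos: [0.485, 0.2358, 0.4249]
tcp_rot: [179.9, -0.0, -82.3]
wrist_force: [-0.1, 1.0, 0.5]
opening: 0.06
grasp_force: 0.0
```

Run:
```python
from h import *
np.set_printoptions(precision=4,suppress=True)
o=bot.get_obs();print(o["time"],o["ee_pos"],o["tcp_rot"],o["opening"])
camera("top");camera("side");a=camera("wrist");save("w4.png",a,1.5)
D={}
for c in("top","side","wrist"):
  for r in pinpoint(c,"grip_rail")[:2]:
    print(c,r["xy"],r["confidence"],atz(c,r["xy"],.11));D.setdefault(c,r["xy"])
  print([ (r["xy"],r["confidence"],atz(c,r["xy"],0)) for r in pinpoint(c,"frame_stand")[:1]])
import itertools
for a,b in itertools.combinations(D,2):print(a,b,tri((a,D[a]),(b,D[b])))
```

```text
9.7167 [0.485  0.2358 0.4249] [179.9488  -0.0082 -82.3243] 0.06004699645574859
top [168.5, 204.2] 0.63 [0.4976 0.2497 0.11  ]
[([178.4, 183.7], 0.74, array([0.5729, 0.249 , 0.    ]))]
side [219.1, 259.2] 0.78 [0.489  0.2454 0.11  ]
side [181.6, 229.3] 0.67 [0.6339 0.2465 0.11  ]
[([198.7, 266.1], 0.68, array([0.575 , 0.2527, 0.    ]))]
wrist [241.8, 183.9] 0.58 [0.4916 0.244  0.11  ]
[([186.2, 161.1], 0.8, array([0.574, 0.255, 0.   ]))]
top side (array([0.4938, 0.2471, 0.1092]), np.float64(0.009305390688023918))
top wrist (array([0.4936, 0.2404, 0.1327]), np.float64(0.007524911252090014))
side wrist (array([0.4912, 0.2445, 0.107 ]), np.float64(0.0011906618482501123))
```

View pics/w4.png

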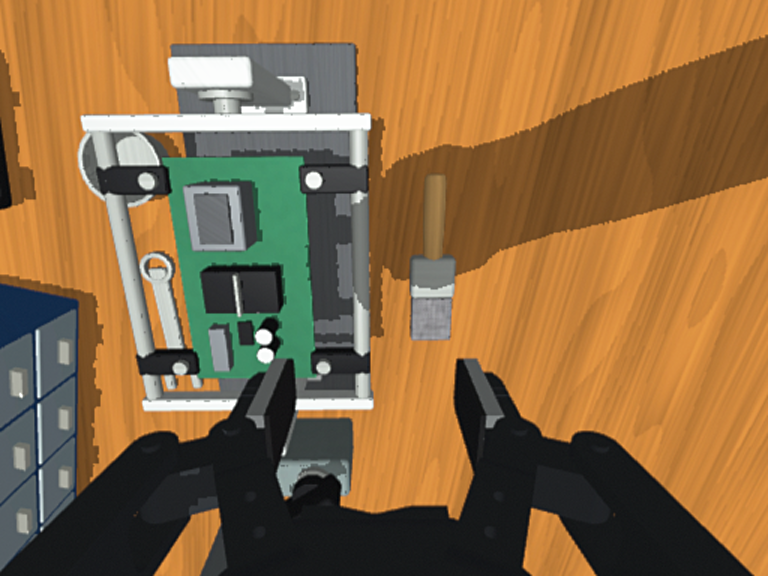

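Run:
```python
from h import *
np.set_printoptions(precision=4,suppress=True)
for z in(.10,.107,.115):
  p=atz("wrist",(359/1.5,140/1.5),z);q=atz("wrist",(362/1.5,390/1.5),z);d=q-p
  n=np.degrees(np.arctan2(-d[0],d[1]));print(z,n,p+d*(.245-p[1])/d[1])
a=camera("wrist")
g=a[:,:,:].mean(2)
for r in(100,130,150,215,225):print(r,g[r,225:262].astype(int))
print(bot.get_obs()["ee_pos"])
```

```text
0.1 7.873722250696513 [0.4934 0.245  0.1   ]
0.107 7.873722250696502 [0.4931 0.245  0.107 ]
0.115 7.873722250696483 [0.4928 0.245  0.115 ]
100 [114 113 113 115 113 113 112 111  98 142 168 193 213 228 234 223 204 187
 171 154 116  75  69  72  75  78  79  79  76  84 143 141 131 131 133 137
 142]
130 [118 114 110 115 114 112 113 112 113 131 160 187 207 226 234 226 209 193
 177 160 105  78  76  75  77  83  83  82  80  74  78  81  83  82  82  77
  76]
150 [ 61  64  62  62  63  61  62  62  61  70  94 106 115 119 121 122 119 116
 113 108 100  78  77  81  82  82  82  78  78  79  80  79  79  77  73  75
  80]
215 [104 104 106 104 104 105 108 106 106 103  95 146 172 202 221 221 212 195
 188 174 147 104  76  77  79  71  74  74  78 122 131 121 127 123 122 126
 128]
225 [ 60  60  60  61  60  60  60  61  60  55  64 141 168 200 219 218 213 199
 189 175 148 106 125 137 134 128 126 123 124 124 124 124 119 121 130 130
 128]
[0.485  0.2368 0.4255]
```

Emit:
{"method": "move_arm", "body": {
  "jaw": [0.68, 0.68, 0.68, 0.68, 0.68, 0.68, 0.68, 0.68, 0.68, 0.68],
  "delta_pos": [
    [0.005, 0.008, 0],
    [0, 0, -0.02],
    [0, 0, -0.03],
    [0, 0, -0.03],
    [0, 0, -0.02],
    [0, 0, -0.02],
    [0, 0, -0.02],
    [0, 0, -0.013],
    [0, 0, 0],
    [0, 0, 0]
  ],
  "yaw": [0, 0, 0, 0, 0, 0, 0, 0, 0, 0],
  "force": 20
}}

```text
time: 11.05
ee_pos: [0.4901, 0.2447, 0.2727]
tcp_rot: [180.0, -0.0, -82.1]
wrist_force: [-0.3, 0.1, -0.1]
opening: 0.0277
grasp_force: 0.0
```

Run:
```python
from h import *
np.set_printoptions(precision=4,suppress=True)
o=bot.get_obs();print(o["time"],o["ee_pos"],o["tcp_rot"],o["opening"],o["wrist_force"])
a=camera("wrist");save("w5.png",a,1.2)
```

```text
11.05 [0.4901 0.2447 0.2727] [179.9575  -0.0136 -82.1225] 0.027683132404662237 [-0.3472  0.0614 -0.0782]
```

View pics/w5.png

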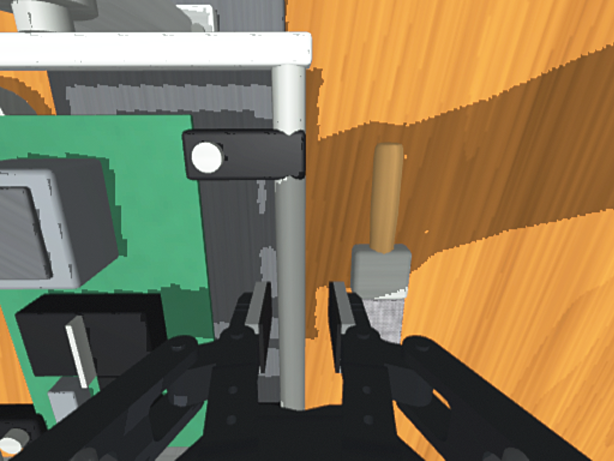

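Emit:
{"method": "move_arm", "body": {
  "jaw": [1, 1, 1, 1, 1, 1],
  "delta_pos": [
    [0, 0, 0],
    [0, 0, 0],
    [0, 0, 0],
    [0, 0, 0],
    [0, 0, 0],
    [0, 0, 0]
  ],
  "yaw": [0, 0, 0, 0, 0, 0],
  "force": 25
}}

```text
time: 11.6
ee_pos: [0.4921, 0.2449, 0.2751]
tcp_rot: [-179.5, 0.1, -82.2]
wrist_force: [14.2, 2.4, -2.5]
opening: 0.0108
grasp_force: 27.4
```

Run:
```python
from h import *
o=bot.get_obs();print({k:np.round(o[k],3).tolist() for k in("time","ee_pos","opening","grasp_force","torque","wrist_force")})
camera("side");print([(r["xy"],r["confidence"]) for r in pinpoint("side","grip_rail")])
t=np.linspace(-.1,np.pi,31);u=np.array([.9905,.1374])
P=np.c_[np.outer(-.08*np.cos(t),u),.08*np.sin(t)]
P=np.round(P,4);print(np.round(np.diff(P,axis=0),4).tolist())
```

```text
{'time': 11.6, 'ee_pos': [0.492, 0.245, 0.275], 'opening': 0.011, 'grasp_force': 27.407, 'torque': [0.376, -2.642, 0.05], 'wrist_force': [14.163, 2.443, -2.462]}
[([220.4, 258.3], 0.77)]
[[-0.0004, -0.0001, 0.0086], [0.0005, 0.0001, 0.0087], [0.0014, 0.0002, 0.0085], [0.0024, 0.0003, 0.0083], [0.0032, 0.0005, 0.008], [0.0041, 0.0005, 0.0076], [0.0048, 0.0007, 0.0071], [0.0056, 0.0008, 0.0066], [0.0063, 0.0008, 0.0059], [0.0068, 0.001, 0.0052], [0.0074, 0.001, 0.0044], [0.0077, 0.0011, 0.0036], [0.0082, 0.0011, 0.0027], [0.0083, 0.0012, 0.0018], [0.0085, 0.0012, 0.0009], [0.0086, 0.0011, 0.0], [0.0085, 0.0012, -0.001], [0.0084, 0.0012, -0.0019], [0.0081, 0.0011, -0.0028], [0.0077, 0.0011, -0.0036], [0.0073, 0.001, -0.0045], [0.0068, 0.0009, -0.0052], [0.0062, 0.0009, -0.006], [0.0056, 0.0008, -0.0066], [0.0048, 0.0006, -0.0072], [0.004, 0.0006, -0.0076], [0.0031, 0.0004, -0.008], [0.0023, 0.0003, -0.0083], [0.0014, 0.0002, -0.0086], [0.0004, 0.0001, -0.0086]]
```

Emit:
{"method": "move_arm", "body": {
  "jaw": [1, 1, 1, 1, 1, 1, 1, 1, 1, 1],
  "delta_pos": [
    [0.0028, 0.0004, 0],
    [0, 0, 0],
    [-0.0004, -0.0001, 0.0086],
    [0.0005, 0.0001, 0.0087],
    [0.0014, 0.0002, 0.0085],
    [0.0024, 0.0003, 0.0083],
    [0.0032, 0.0005, 0.008],
    [0, 0, 0],
    [0, 0, 0],
    [0, 0, 0]
  ],
  "yaw": [0, 0, 0, 0, 0, 0, 0, 0, 0, 0]
}}

```text
time: 12.53
ee_pos: [0.5036, 0.2466, 0.3142]
tcp_rot: [-179.4, 0.0, -82.2]
wrist_force: [34.4, 8.6, -22.4]
opening: 0.0105
grasp_force: 28.5
```

Run:
```python
from h import *
o=bot.get_obs();print({k:np.round(o[k],3).tolist() for k in("time","ee_pos","opening","grasp_force","torque","wrist_force")})
```

```text
{'time': 12.533, 'ee_pos': [0.504, 0.247, 0.314], 'opening': 0.011, 'grasp_force': 28.515, 'torque': [1.504, -6.533, 0.088], 'wrist_force': [34.415, 8.556, -22.364]}
```

Emit:
{"method": "move_arm", "body": {
  "jaw": [1, 1, 0.85, 0.85, 0.85, 0.85, 0.85, 0.85],
  "delta_pos": [
    [0.0035, 0.0005, -0.001],
    [0, 0, 0],
    [0, 0, 0],
    [0, 0, 0],
    [0, 0, 0],
    [0, 0, 0.004],
    [0, 0, 0.004],
    [0, 0, 0]
  ],
  "yaw": [0, 0, 0, 0, 0, 0, 0, 0]
}}

```text
time: 13.2
ee_pos: [0.5043, 0.2464, 0.3226]
tcp_rot: [-179.8, -0.0, -82.2]
wrist_force: [6.9, 1.3, -2.9]
opening: 0.0126
grasp_force: 3.8
```

Run:
```python
from h import *
o=bot.get_obs();print({k:np.round(o[k],3).tolist() for k in("time","ee_pos","tcp_rot","opening","grasp_force","torque","wrist_force")})
camera("side");camera("top");R={}
for c in("side","top"):
  R[c]=pinpoint(c,"grip_rail");print([(r["xy"],r["confidence"]) for r in R[c]])
a=camera("side");save("s1.png",a,4,(150,190,270,310))
```

```text
{'time': 13.2, 'ee_pos': [0.504, 0.246, 0.323], 'tcp_rot': [-179.826, -0.005, -82.151], 'opening': 0.013, 'grasp_force': 3.85, 'torque': [0.163, -1.567, 0.026], 'wrist_force': [6.901, 1.271, -2.885]}
[([215.6, 246.6], 0.63)]
[([163.7, 199.7], 0.87), ([261.7, 185.5], 0.34)]
```

View pics/s1.png

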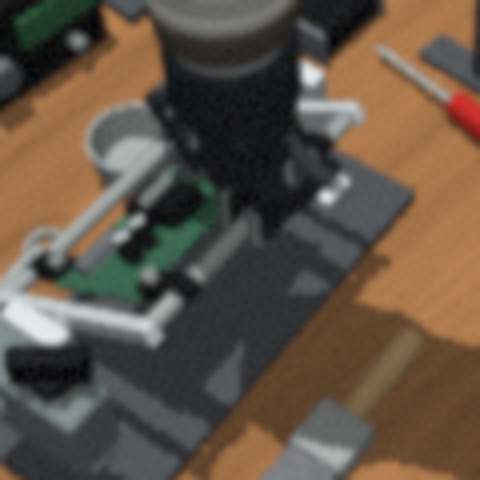

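Run:
```python
from h import *
from scipy.optimize import minimize_scalar as ms
u=np.array([.9905,.1374])
def X(t,C=(.572,.256)):return np.r_[np.array(C)-.08*np.cos(t)*u,.115+.08*np.sin(t)]
for obs in([("side",(220.4,258.3))],[("side",(219.1,259.2)),("top",(168.5,204.2))],[("side",(215.6,246.6)),("top",(163.7,199.7))],[("side",(215.6,246.6))],[("top",(163.7,199.7))]):
  f=lambda t:sum(np.sum((proj(c,X(t))-p)[0 if 0 else slice(None)]**2) for c,p in obs)
  r=ms(f,bounds=(-.4,1.2),method="bounded");print(round(r.x,3),round(r.fun**.5,2),X(r.x).round(4))
```

```text
-0.07 2.25 [0.493  0.245  0.1094]
-0.076 2.69 [0.493  0.245  0.1089]
0.499 2.89 [0.5024 0.2464 0.1533]
0.457 1.3 [0.5009 0.2461 0.1503]
0.585 1.45 [0.506  0.2468 0.1592]
```

Emit:
{"method": "move_arm", "body": {
  "jaw": [0.85, 0.85, 1, 1, 1, 1, 1],
  "delta_pos": [
    [0.0006, 0, -0.003],
    [0, 0, 0],
    [0, 0, 0],
    [0, 0, 0],
    [0, 0, 0],
    [0, 0, 0],
    [0, 0, 0]
  ],
  "yaw": [0, 0, 0, 0, 0, 0, 0],
  "force": 22
}}

```text
time: 14.03
ee_pos: [0.5044, 0.2464, 0.3188]
tcp_rot: [-179.9, -0.0, -82.1]
wrist_force: [6.6, 1.0, -2.7]
opening: 0.0105
grasp_force: 23.0
```

Run:
```python
from h import *
o=bot.get_obs();print({k:np.round(o[k],4).tolist() for k in("time","ee_pos","tcp_rot","opening","grasp_force","torque","wrist_force")})
t=np.linspace(.52,np.pi,26);u=np.array([.9905,.1374])
P=np.round(np.c_[np.outer(-.08*np.cos(t),u),.08*np.sin(t)],4)
print(np.round(np.diff(P,axis=0),4).tolist())
```

```text
{'time': 14.0333, 'ee_pos': [0.5044, 0.2464, 0.3188], 'tcp_rot': [-179.9263, -0.0044, -82.1348], 'opening': 0.0105, 'grasp_force': 23.0456, 'torque': [0.2338, -1.1925, 0.0312], 'wrist_force': [6.5521, 1.04, -2.7091]}
[[0.0045, 0.0006, 0.007], [0.0052, 0.0007, 0.0065], [0.0059, 0.0008, 0.006], [0.0064, 0.0009, 0.0053], [0.007, 0.001, 0.0046], [0.0074, 0.001, 0.0038], [0.0077, 0.0011, 0.003], [0.008, 0.0011, 0.0022], [0.0082, 0.0011, 0.0013], [0.0083, 0.0012, 0.0005], [0.0083, 0.0011, -0.0004], [0.0082, 0.0012, -0.0013], [0.0081, 0.0011, -0.0022], [0.0077, 0.0011, -0.003], [0.0074, 0.001, -0.0038], [0.007, 0.0009, -0.0045], [0.0065, 0.0009, -0.0053], [0.0058, 0.0009, -0.0059], [0.0053, 0.0007, -0.0065], [0.0045, 0.0006, -0.0071], [0.0038, 0.0005, -0.0074], [0.003, 0.0005, -0.0078], [0.0021, 0.0003, -0.0081], [0.0013, 0.0001, -0.0083], [0.0004, 0.0001, -0.0084]]
```

Emit:
{"method": "move_arm", "body": {
  "jaw": [1, 1, 1, 1, 1],
  "delta_pos": [
    [0.0048, 0.0006, 0.0068],
    [0.0052, 0.0007, 0.0065],
    [0.0059, 0.0008, 0.006],
    [0.0064, 0.0009, 0.0053],
    [0, 0, 0]
  ],
  "yaw": [0, 0, 0, 0, 0]
}}

```text
time: 14.45
ee_pos: [0.5264, 0.2494, 0.3448]
tcp_rot: [179.9, 0.0, -82.1]
wrist_force: [-6.6, 0.0, 9.0]
opening: 0.0108
grasp_force: 23.1
```

Emit:
{"method": "move_arm", "body": {
  "jaw": [1, 1, 1, 1, 1, 1, 1, 1],
  "delta_pos": [
    [0.007, 0.001, 0.0055],
    [0.0074, 0.001, 0.0038],
    [0.0077, 0.0011, 0.003],
    [0.008, 0.0011, 0.0022],
    [0.0082, 0.0011, 0.0013],
    [0.0083, 0.0012, 0.0005],
    [0.0083, 0.0011, -0.0004],
    [0, 0, 0]
  ],
  "yaw": [0, 0, 0, 0, 0, 0, 0, 0]
}}

```text
time: 15.12
ee_pos: [0.5822, 0.2572, 0.3598]
tcp_rot: [-179.9, 0.0, -82.1]
wrist_force: [1.1, 1.3, 3.6]
opening: 0.0107
grasp_force: 22.7
```

Emit:
{"method": "move_arm", "body": {
  "jaw": [1, 1, 1, 1, 1, 1, 1, 1],
  "delta_pos": [
    [0.0082, 0.0012, -0.0013],
    [0.0081, 0.0011, -0.0022],
    [0.0077, 0.0011, -0.003],
    [0.0074, 0.001, -0.0038],
    [0.007, 0.0009, -0.0045],
    [0.0065, 0.0009, -0.0053],
    [0, 0, 0],
    [0, 0, 0]
  ],
  "yaw": [0, 0, 0, 0, 0, 0, 0, 0]
}}

```text
time: 15.78
ee_pos: [0.6268, 0.2632, 0.3383]
tcp_rot: [-180.0, -0.0, -82.1]
wrist_force: [1.7, 2.2, 0.5]
opening: 0.0107
grasp_force: 23.1
```

Emit:
{"method": "move_arm", "body": {
  "jaw": [1, 1, 1, 1, 1, 1, 1, 1, 1, 1],
  "delta_pos": [
    [0.0058, 0.0009, -0.0059],
    [0.0053, 0.0007, -0.0065],
    [0.0045, 0.0006, -0.0071],
    [0.0038, 0.0005, -0.0074],
    [0.003, 0.0005, -0.0078],
    [0.0021, 0.0003, -0.0081],
    [0.0013, 0.0001, -0.0083],
    [0.0004, 0.0001, -0.0084],
    [0, 0, 0],
    [0, 0, 0]
  ],
  "yaw": [0, 0, 0, 0, 0, 0, 0, 0, 0, 0]
}}

```text
time: 16.62
ee_pos: [0.6522, 0.2668, 0.2788]
tcp_rot: [180.0, -0.0, -82.1]
wrist_force: [-2.8, 0.2, 1.0]
opening: 0.0104
grasp_force: 23.8
```

Emit:
{"method": "move_arm", "body": {
  "jaw": [1, 1, 1, 1, 1],
  "delta_pos": [
    [0, 0, -0.0015],
    [0, 0, -0.0015],
    [0, 0, 0],
    [0, 0, 0],
    [0, 0, 0]
  ],
  "yaw": [0, 0, 0, 0, 0]
}}

```text
time: 17.03
ee_pos: [0.652, 0.2668, 0.2786]
tcp_rot: [-179.9, 0.0, -82.1]
wrist_force: [-9.9, -2.2, 15.0]
opening: 0.0107
grasp_force: 25.1
```

Emit:
{"method": "move_arm", "body": {
  "jaw": [0.8, 0.8, 0.8, 0.8, 0.8, 0.8, 0.8, 0.8, 0.8],
  "delta_pos": [
    [0, 0, 0.001],
    [0, 0, 0],
    [0, 0, 0],
    [0, 0, 0.01],
    [0, 0, 0.02],
    [0, 0, 0.04],
    [0, 0, 0.04],
    [0, 0, 0.035],
    [0, 0, 0]
  ],
  "yaw": [0, 0, 0, 0, 0, 0, 0, 0, 0]
}}

```text
time: 17.78
ee_pos: [0.6516, 0.2665, 0.4323]
tcp_rot: [-179.3, 0.2, -82.1]
wrist_force: [-0.2, 0.3, 1.7]
opening: 0.017
grasp_force: 0.0
```

Emit:
{"method": "move_arm", "body": {
  "jaw": [0.3, 0.3, 0.3, 0.3, 0.3, 0.3, 0.3, 0.3, 0.3, 0.3],
  "delta_pos": [
    [-0.018, 0.016, 0],
    [-0.018, 0.016, 0],
    [-0.018, 0.016, 0],
    [-0.018, 0.016, 0],
    [-0.018, 0.016, 0],
    [-0.018, 0.016, 0],
    [-0.018, 0.016, 0],
    [-0.017, 0.017, 0],
    [0, 0, 0],
    [0, 0, 0]
  ],
  "yaw": [-0.12, -0.12, -0.12, -0.12, -0.12, -0.12, -0.12, -0.12, 0, 0]
}}

```text
time: 18.62
ee_pos: [0.5086, 0.3967, 0.4232]
tcp_rot: [-180.0, 0.0, -137.0]
wrist_force: [0.8, -1.0, -0.8]
opening: 0.0599
grasp_force: 0.0
```

Run:
```python
from h import *
o=bot.get_obs();print({k:np.round(o[k],4).tolist() for k in("time","ee_pos","tcp_rot","opening","wrist_force")})
a=camera("wrist");print(proj("wrist",[.5088,.396,.168]),[(r["xy"],atz("wrist",r["xy"],.168)) for r in pinpoint("wrist","lock_grip")])
b=camera("top");x=np.hstack([cv2.resize(a,(400,300)),cv2.resize(b[110:260,60:260],(400,300))]);save("wt.png",x)
```

```text
{'time': 18.6167, 'ee_pos': [0.5086, 0.3967, 0.4232], 'tcp_rot': [-179.9871, 0.0363, -136.9542], 'opening': 0.0599, 'wrist_force': [0.762, -0.9746, -0.8193]}
[248.5914531  198.67781853] [([249.3, 199.8], array([0.50948094, 0.39665933, 0.168     ]))]
```

View pics/wt.png

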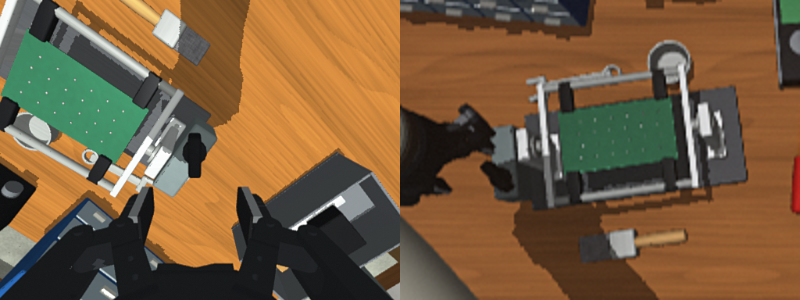

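The board lies solder side up, and the wing at left-panel (196,152) lines up with the fingers. Tightening the knob.

Emit:
{"method": "move_arm", "body": {
  "jaw": [0.3, 0.3, 0.3, 0.3, 0.3, 1, 1, 1, 1, 1],
  "delta_pos": [
    [0, 0, -0.025],
    [0, 0, -0.025],
    [0, 0, -0.025],
    [0, 0, -0.0205],
    [0, 0, 0],
    [0, 0, 0],
    [0, 0, 0],
    [0, 0, 0],
    [0, 0, 0],
    [0, 0, 0]
  ],
  "yaw": [0, 0, 0, 0, 0, 0, 0, 0, 0, 0],
  "force": 80
}}

```text
time: 19.6
ee_pos: [0.5094, 0.3961, 0.3294]
tcp_rot: [180.0, 0.2, -137.1]
wrist_force: [-2.5, 0.2, 6.5]
opening: 0.0125
grasp_force: 79.2
```

Emit:
{"method": "move_arm", "body": {
  "jaw": [1, 1, 1, 1, 1, 1, 1, 1, 1, 1],
  "delta_pos": [
    [0, 0, 0],
    [0, 0, 0],
    [0, 0, 0],
    [0, 0, 0],
    [0, 0, 0],
    [0, 0, 0],
    [0, 0, 0],
    [0, 0, 0],
    [0, 0, 0],
    [0, 0, 0]
  ],
  "yaw": [0, 0, 0, -0.1, -0.1, -0.1, -0.1, -0.1, -0.1, -0.1]
}}

```text
time: 20.43
ee_pos: [0.5094, 0.3958, 0.3293]
tcp_rot: [179.9, 0.2, -177.5]
wrist_force: [-0.6, -1.6, 6.7]
opening: 0.0125
grasp_force: 79.2
```

Emit:
{"method": "move_arm", "body": {
  "jaw": [1, 1, 1, 1, 1, 1, 1, 1, 1, 1],
  "delta_pos": [
    [0, 0, 0],
    [0, 0, 0],
    [0, 0, 0],
    [0, 0, 0],
    [0, 0, 0],
    [0, 0, 0],
    [0, 0, 0],
    [0, 0, 0],
    [0, 0, 0],
    [0, 0, 0]
  ],
  "yaw": [-0.1, -0.1, -0.1, -0.1, -0.1, -0.1, -0.1, -0.1, 0, 0]
}}

```text
time: 21.27
ee_pos: [0.5093, 0.3953, 0.3293]
tcp_rot: [179.9, 0.1, 136.8]
wrist_force: [-0.9, -3.6, 8.9]
opening: 0.0126
grasp_force: 79.5
```

Run:
```python
from h import *
o=bot.get_obs();print({k:np.round(o[k],3).tolist() for k in("time","ee_pos","tcp_rot","opening","torque","wrist_force")})
```

```text
{'time': 21.267, 'ee_pos': [0.509, 0.395, 0.329], 'tcp_rot': [179.921, 0.077, 136.848], 'opening': 0.013, 'torque': [-1.293, 0.835, -0.285], 'wrist_force': [-0.884, -3.623, 8.909]}
```

Emit:
{"method": "move_arm", "body": {
  "jaw": [1, 1, 0.3, 0.3, 0.3, 0.3, 0.3, 0.3, 0.3, 0.3],
  "delta_pos": [
    [0, 0, 0],
    [0, 0, 0],
    [0, 0, 0],
    [0, 0, 0],
    [0, 0, 0],
    [0, 0, 0],
    [0, 0, 0.03],
    [0, 0, 0.04],
    [0, 0, 0.04],
    [0, 0, 0.02]
  ],
  "yaw": [-0.05, 0, 0, 0, 0, 0, 0, 0, 0, 0]
}}

```text
time: 22.1
ee_pos: [0.5086, 0.3954, 0.4622]
tcp_rot: [179.7, 0.0, 134.1]
wrist_force: [1.0, 0.1, 0.9]
opening: 0.0599
grasp_force: 0.0
```

Emit:
{"method": "move_arm", "body": {
  "jaw": [0.3, 0.3, 0.3, 0.3, 0.3, 0.3, 0.3, 0.3, 0.3, 0.3],
  "delta_pos": [
    [-0.005, -0.04, 0],
    [-0.005, -0.04, 0],
    [-0.005, -0.04, 0],
    [-0.005, -0.04, 0],
    [-0.005, -0.04, 0],
    [-0.005, -0.04, 0],
    [-0.005, -0.04, 0],
    [-0.005, -0.04, 0],
    [-0.005, -0.04, 0],
    [-0.005, -0.04, 0]
  ],
  "yaw": [-0.08, -0.08, -0.08, -0.08, -0.08, -0.08, -0.08, -0.08, -0.08, -0.05]
}}

```text
time: 22.93
ee_pos: [0.4585, -0.0058, 0.4574]
tcp_rot: [180.0, -0.0, 89.7]
wrist_force: [1.1, 0.2, 0.5]
opening: 0.0599
grasp_force: 0.0
```

Emit:
{"method": "move_arm", "body": {
  "jaw": [0.2, 0.2, 0.2, 0.2, 0.2, 0.2],
  "delta_pos": [
    [0.005, -0.035, 0],
    [0.005, -0.035, 0],
    [0.005, -0.035, 0],
    [0, -0.03, 0],
    [0, 0, 0],
    [0, 0, 0]
  ],
  "yaw": [0, 0, 0, 0, 0, 0]
}}

```text
time: 23.43
ee_pos: [0.4742, -0.1405, 0.4569]
tcp_rot: [-180.0, -0.0, 89.8]
wrist_force: [0.2, 0.7, -0.3]
opening: 0.0684
grasp_force: 0.0
```

Run:
```python
from h import *
np.set_printoptions(precision=4,suppress=True)
o=bot.get_obs();print({k:np.round(o[k],3).tolist() for k in("time","ee_pos","tcp_rot","q")})
a=camera("wrist");save("w6.png",a,1.5)
camera("top");camera("side")
for c in("wrist","top","side"):
 for n,z in(("reel1",0),("reel1_hook",.119),("collar_face",.17),("rail_mid",.17),("rail_stand",0)):
  for r in pinpoint(c,n):
   if r["confidence"]>.3:print(c,n,np.round(r["xy"],0),atz(c,r["xy"],z),round(r["confidence"],2))
```

```text
{'time': 23.433, 'ee_pos': [0.474, -0.14, 0.457], 'tcp_rot': [-179.971, -0.015, 89.782], 'q': [-16.501, -1.101, 9.711, 100.844, 0.007, 73.717]}
wrist reel1 [216. 127.] [ 0.4231 -0.0972  0.    ] 0.81
wrist reel1 [171. 300.] [ 0.327  -0.4109  0.    ] 0.78
wrist reel1 [230. 240.] [ 0.4403 -0.2879  0.    ] 0.75
wrist reel1 [237. 291.] [ 0.4504 -0.3917 -0.    ] 0.72
wrist reel1 [228. 188.] [ 0.4387 -0.1939  0.    ] 0.62
wrist reel1_hook [231. 342.] [ 0.4471 -0.3853  0.119 ] 0.96
wrist collar_face [346. 145.] [ 0.5623 -0.0966  0.17  ] 0.73
wrist rail_stand [305. 211.] [ 0.5656 -0.2335  0.    ] 0.8
top reel1 [395. 265.] [ 0.3264 -0.4066  0.    ] 0.67
top reel1 [291. 234.] [ 0.4188 -0.0981  0.    ] 0.65
top reel1 [163. 152.] [0.6748 0.3019 0.    ] 0.31
top reel1_hook [260. 187.] [ 0.5446 -0.0046  0.119 ] 0.32
top collar_face [297. 176.] [ 0.5651 -0.1018  0.17  ] 0.84
side reel1 [389. 186.] [ 0.3339 -0.4088  0.    ] 0.98
side reel1 [359. 177.] [ 0.4342 -0.3733  0.    ] 0.87
side reel1 [315. 221.] [ 0.4308 -0.1064 -0.    ] 0.84
side reel1_hook [234. 296.] [0.3853 0.2967 0.119 ] 0.56
side collar_face [286. 160.] [ 0.5659 -0.11    0.17  ] 0.6
side rail_mid [353. 159.] [ 0.418  -0.2523  0.17  ] 0.68
side rail_mid [279. 166.] [ 0.5629 -0.0753  0.17  ] 0.66
side rail_mid [311. 141.] [ 0.5642 -0.2389  0.17  ] 0.57
side rail_stand [317. 224.] [ 0.4189 -0.1006  0.    ] 0.61
side rail_stand [305. 178.] [ 0.5732 -0.2456 -0.    ] 0.56
```

View pics/w6.png

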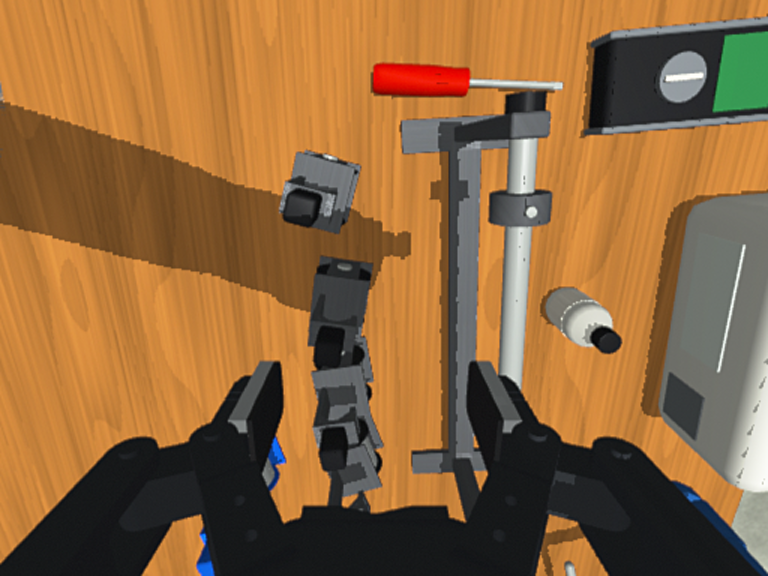

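```bash
cat >> h.py <<'E'
def rect(img,cam,x0,x1,y0,y1,z,mm=1.0):
    # rectified view: rows = y decreasing from y1, cols = x increasing; mm per px
    w=int((x1-x0)*1000/mm);h=int((y1-y0)*1000/mm)
    src=np.float32([proj(cam,[x,y,z]) for x,y in((x0,y1),(x1,y1),(x1,y0),(x0,y0))])
    H=cv2.getPerspectiveTransform(src,np.float32([[0,0],[w,0],[w,h],[0,h]]))
    return cv2.warpPerspective(img,H,(w,h),flags=cv2.INTER_LINEAR)
E
python3 - <<'E'
from h import *
np.set_printoptions(precision=4,suppress=True)
a=camera("wrist")
r=rect(a,"wrist",.38,.60,-.25,-.05,.17,.4)
g=r.mean(2)
for y in(-.06,-.075,-.12,-.14,-.16,-.18,-.2):
  row=g[int((-.05-y)*1000/.4)-2:int((-.05-y)*1000/.4)+3].mean(0)[int(.15e3/.4):int(.21e3/.4)]
  i=np.where(row>140)[0];print(y,.53+i.min()*.0004,.53+i.max()*.0004,len(i)*.4)
r2=rect(a,"wrist",.37,.47,-.15,-.05,.16,.25)
k=(r2.max(2)<42).astype(np.uint8)
n,l,s,c=cv2.connectedComponentsWithStats(k)
for i in np.argsort(-s[1:,4])[:3]+1:
  cn=cv2.findContours((l==i).astype(np.uint8),0,2)[0][0];b=cv2.minAreaRect(cn);print("blk",s[i,4],.37+b[0][0]*.00025,-.05-b[0][1]*.00025,np.array(b[1])*.25,b[2])
save("r1.png",np.hstack([cv2.resize(r,(550,500)),cv2.resize(r2,(250,250)).repeat(1,0) if 0 else np.vstack([cv2.resize(r2,(250,250)),cv2.resize(np.dstack([k*255]*3),(250,250))])]))
E
```

```text
-0.06 0.5436000000000001 0.5744 16.400000000000002
-0.075 0.5416000000000001 0.5736 17.6
-0.12 0.5388000000000001 0.5704 28.400000000000002
-0.14 0.5404 0.5716 18.400000000000002
-0.16 0.5412 0.5720000000000001 17.6
-0.18 0.5416000000000001 0.5732 28.400000000000002
-0.2 0.556 0.5744 14.8
blk 4048 0.4274048156738281 -0.09310894393920899 [21.6229 22.1976] 16.699243545532227
blk 2504 0.45713306427001954 -0.13386405181884764 [26.4626 11.554 ] 9.806093215942383
blk 891 0.4395 -0.133 [7.5 9.5] 90.0
```

View pics/r1.png

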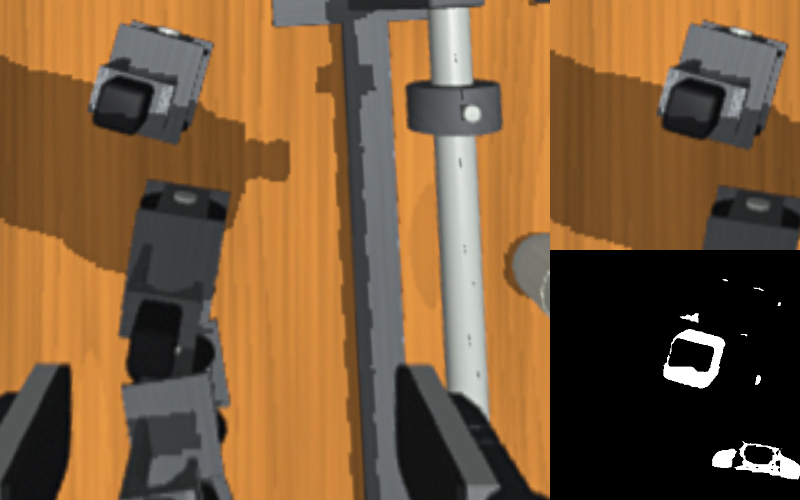

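Stand A: the black grip's top measures 22 x 22 mm at (0.427, -0.093), yaw -16.7°. The rail axis fits x ≈ 0.563 at y = -0.11 with yaw about +3°, and the collar face is at y ≈ -0.102. Grasping A.

Emit:
{"method": "move_arm", "body": {
  "jaw": [0.3, 0.3, 0.3, 0.3, 0.3, 0.3, 0.3, 0.3, 0.3, 0.3],
  "delta_pos": [
    [-0.024, 0.023, 0],
    [-0.024, 0.023, 0],
    [0, 0, -0.03],
    [0, 0, -0.03],
    [0, 0, -0.03],
    [0, 0, -0.03],
    [0, 0, -0.02],
    [0, 0, -0.01],
    [0, 0, 0],
    [0, 0, 0]
  ],
  "yaw": [-0.1, -0.1, -0.09, 0, 0, 0, 0, 0, 0, 0],
  "force": 40
}}

```text
time: 25.22
ee_pos: [0.4264, -0.0932, 0.3079]
tcp_rot: [180.0, -0.0, 73.3]
wrist_force: [0.2, -0.9, 1.0]
opening: 0.0598
grasp_force: 0.0
```

Emit:
{"method": "move_arm", "body": {
  "jaw": [1, 1, 1, 1, 1, 1, 1, 1],
  "delta_pos": [
    [0, 0, 0],
    [0, 0, 0],
    [0, 0, 0],
    [0, 0, 0],
    [0, 0, 0],
    [0, 0, 0],
    [0, 0, 0.02],
    [0, 0, 0.03]
  ],
  "yaw": [0, 0, 0, 0, 0, 0, 0, 0]
}}

```text
time: 25.88
ee_pos: [0.4258, -0.0931, 0.3555]
tcp_rot: [-179.7, 0.0, 73.3]
wrist_force: [0.6, -0.6, -1.6]
opening: 0.0189
grasp_force: 39.6
```

Run:
```python
from h import *
o=bot.get_obs();print({k:np.round(o[k],3).tolist() for k in("time","ee_pos","tcp_rot","opening","torque","wrist_force")})
```

```text
{'time': 25.883, 'ee_pos': [0.426, -0.093, 0.355], 'tcp_rot': [-179.724, 0.021, 73.324], 'opening': 0.019, 'torque': [0.045, -0.045, 0.056], 'wrist_force': [0.579, -0.612, -1.578]}
```

Emit:
{"method": "move_arm", "body": {
  "jaw": [1, 1, 1, 1, 1, 1],
  "delta_pos": [
    [0, -0.012, 0.009],
    [0, -0.012, 0.009],
    [0, -0.012, 0.009],
    [0, -0.011, 0.008],
    [0, 0, 0],
    [0, 0, 0]
  ],
  "yaw": [0.086, 0.086, 0.086, 0.086, 0, 0]
}}

```text
time: 26.38
ee_pos: [0.4263, -0.1404, 0.3922]
tcp_rot: [180.0, -0.0, 92.9]
wrist_force: [1.1, -0.0, -3.0]
opening: 0.0192
grasp_force: 39.6
```

Run:
```python
from h import *
np.set_printoptions(precision=4,suppress=True)
o=bot.get_obs();print({k:np.round(o[k],3).tolist() for k in("time","ee_pos","tcp_rot","opening","torque","wrist_force")})
camera("side");a=camera("wrist")
for c in("side","wrist"):print([(r["xy"],r["confidence"],atz(c,r["xy"],o["ee_pos"][2]-.307+.119)) for r in pinpoint(c,"reel1_hook")])
r=rect(a,"wrist",.5,.62,-.30,-.05,.17,.4);m=(r.min(2)>95)
for y in(-.06,-.075,-.12,-.14,-.16,-.18,-.2,-.22,-.25):
  i=int((-.05-y)*2500);row=m[i-2:i+3].mean(0)>.5
  n,l,s,c=cv2.connectedComponentsWithStats(row.astype(np.uint8)[None]);print(y,[(.5+s[j,0]*.0004,s[j,2]*.4) for j in range(1,n) if s[j,2]>12])
```

```text
{'time': 26.383, 'ee_pos': [0.426, -0.14, 0.392], 'tcp_rot': [179.992, -0.009, 92.862], 'opening': 0.019, 'torque': [0.055, 0.008, 0.033], 'wrist_force': [1.122, -0.041, -3.045]}
[([365.7, 146.7], 0.62, array([ 0.4038, -0.2874,  0.2042]))]
[]
-0.06 [(np.float64(0.5524), np.float64(17.2))]
-0.075 [(np.float64(0.5532), np.float64(17.2))]
-0.12 [(np.float64(0.5), np.float64(6.800000000000001)), (np.float64(0.5552), np.float64(17.6))]
-0.14 [(np.float64(0.5), np.float64(8.0)), (np.float64(0.548), np.float64(5.6000000000000005)), (np.float64(0.5564), np.float64(20.0))]
-0.16 [(np.float64(0.5), np.float64(8.8)), (np.float64(0.5572), np.float64(41.6))]
-0.18 [(np.float64(0.5), np.float64(10.0)), (np.float64(0.5584), np.float64(17.2))]
-0.2 [(np.float64(0.5596), np.float64(17.2))]
-0.22 [(np.float64(0.5604), np.float64(17.6))]
-0.25 []
```

Emit:
{"method": "move_arm", "body": {
  "jaw": [1, 1, 1, 1, 1, 1, 1, 1, 1],
  "delta_pos": [
    [0.02, 0, 0],
    [0.025, 0, 0],
    [0.025, 0, 0],
    [0.02, 0, 0],
    [0.02, 0, 0],
    [0.015, 0, 0],
    [0.0135, 0, 0],
    [0, 0, 0],
    [0, 0, 0]
  ],
  "yaw": [0, 0, 0, 0, 0, 0, 0, 0, 0]
}}

```text
time: 27.33
ee_pos: [0.5651, -0.1397, 0.3913]
tcp_rot: [-179.9, -0.0, 93.0]
wrist_force: [-0.3, -0.4, -1.8]
opening: 0.0193
grasp_force: 39.9
```

Run:
```python
from h import *
o=bot.get_obs();print({k:np.round(o[k],4).tolist() for k in("time","ee_pos","tcp_rot","opening","torque","wrist_force")})
```

```text
{'time': 27.3333, 'ee_pos': [0.5651, -0.1397, 0.3913], 'tcp_rot': [-179.907, -0.0313, 93.0469], 'opening': 0.0193, 'torque': [-0.0044, 0.0349, -0.0569], 'wrist_force': [-0.2565, -0.4387, -1.8353]}
```

No contact. Lower onto the rail.

Emit:
{"method": "move_arm", "body": {
  "jaw": [1, 1, 1, 1, 1, 1, 1],
  "delta_pos": [
    [0, 0, -0.01],
    [0, 0, -0.01],
    [0, 0, -0.005],
    [0, 0, -0.002],
    [0, 0, -0.001],
    [0, 0, 0],
    [0, 0, 0]
  ],
  "yaw": [0, 0, 0, 0, 0, 0, 0]
}}

```text
time: 27.92
ee_pos: [0.5645, -0.1402, 0.3644]
tcp_rot: [-180.0, -0.0, 93.0]
wrist_force: [-3.0, 1.1, 0.7]
opening: 0.019
grasp_force: 40.2
```

Emit:
{"method": "move_arm", "body": {
  "jaw": [1, 1, 1, 1, 1],
  "delta_pos": [
    [-0.0003, 0.006, 0],
    [-0.0003, 0.006, 0],
    [-0.0003, 0.006, 0],
    [0, 0, 0],
    [0, 0, 0]
  ],
  "yaw": [0, 0, 0, 0, 0]
}}

```text
time: 28.33
ee_pos: [0.5637, -0.1212, 0.3645]
tcp_rot: [-180.0, -0.1, 93.1]
wrist_force: [-4.3, 2.4, 4.1]
opening: 0.0192
grasp_force: 40.6
```

Emit:
{"method": "move_arm", "body": {
  "jaw": [1, 1, 1, 1],
  "delta_pos": [
    [-0.0002, 0.003, 0],
    [-0.0001, 0.002, 0],
    [0, 0, 0],
    [0, 0, 0]
  ],
  "yaw": [0, 0, 0, 0]
}}

```text
time: 28.67
ee_pos: [0.5635, -0.1172, 0.3644]
tcp_rot: [-180.0, 0.0, 93.0]
wrist_force: [-5.3, -2.9, 4.1]
opening: 0.0192
grasp_force: 40.5
```

Emit:
{"method": "move_arm", "body": {
  "jaw": [1, 1, 1, 1],
  "delta_pos": [
    [-0.0001, 0.002, 0],
    [-0.0001, 0.002, 0],
    [0, 0, 0],
    [0, 0, 0]
  ],
  "yaw": [0, 0, 0, 0]
}}

```text
time: 29.0
ee_pos: [0.5633, -0.1134, 0.3644]
tcp_rot: [-180.0, 0.1, 93.0]
wrist_force: [-3.5, -3.5, 4.5]
opening: 0.0192
grasp_force: 40.5
```

Emit:
{"method": "move_arm", "body": {
  "jaw": [1, 1, 1, 1],
  "delta_pos": [
    [-0.0001, 0.002, 0],
    [-0.0001, 0.002, 0],
    [0, 0, 0],
    [0, 0, 0]
  ],
  "yaw": [0, 0, 0, 0]
}}

```text
time: 29.33
ee_pos: [0.5631, -0.1095, 0.3644]
tcp_rot: [-180.0, 0.1, 93.0]
wrist_force: [-3.5, -4.9, 3.2]
opening: 0.0194
grasp_force: 40.2
```

Emit:
{"method": "move_arm", "body": {
  "jaw": [1, 1, 1, 1],
  "delta_pos": [
    [-0.0001, 0.002, 0],
    [0, 0.001, 0],
    [0, 0, 0],
    [0, 0, 0]
  ],
  "yaw": [0, 0, 0, 0]
}}

```text
time: 29.67
ee_pos: [0.563, -0.1081, 0.3645]
tcp_rot: [-180.0, 0.4, 92.9]
wrist_force: [-5.0, -16.8, 2.8]
opening: 0.0194
grasp_force: 40.1
```

Emit:
{"method": "move_arm", "body": {
  "jaw": [1, 0.3, 0.3, 0.3, 0.3, 0.3, 0.3, 0.3, 0.3],
  "delta_pos": [
    [0, -0.001, 0],
    [0, 0, 0],
    [0, 0, 0],
    [0, 0, 0],
    [0, 0, 0.01],
    [0, 0, 0.02],
    [0, 0, 0.03],
    [0, 0, 0.03],
    [0, 0, 0]
  ],
  "yaw": [0, 0, 0, 0, 0, 0, 0, 0, 0]
}}

```text
time: 30.42
ee_pos: [0.5627, -0.1067, 0.461]
tcp_rot: [179.5, 0.1, 93.1]
wrist_force: [0.1, 0.9, 0.7]
opening: 0.0599
grasp_force: 0.0
```

Emit:
{"method": "move_arm", "body": {
  "jaw": [0.3, 0.3, 0.3, 0.3, 0.3, 0.3, 0.3, 0.3],
  "delta_pos": [
    [-0.02, -0.03, 0],
    [-0.02, -0.03, 0],
    [-0.02, -0.03, 0],
    [-0.02, -0.03, 0],
    [-0.02, -0.03, 0],
    [-0.01, -0.025, 0],
    [0, 0, 0],
    [0, 0, 0]
  ],
  "yaw": [-0.05, 0, 0, 0, 0, 0, 0, 0]
}}

```text
time: 31.08
ee_pos: [0.4525, -0.2831, 0.4548]
tcp_rot: [180.0, 0.0, 90.0]
wrist_force: [0.1, 0.7, -0.3]
opening: 0.0595
grasp_force: 0.0
```

```bash
cat >> h.py <<'E'
def grips(a,cam="wrist",x0=.36,x1=.53,y0=-.46,y1=-.04,th=42,z=.16):
    r=rect(a,cam,x0,x1,y0,y1,z,.25);k=(r.max(2)<th).astype(np.uint8)
    n,l,s,c=cv2.connectedComponentsWithStats(k);out=[]
    for i in np.argsort(-s[1:,4])[:12]+1:
        cn=cv2.findContours((l==i).astype(np.uint8),0,2)[0];cn=max(cn,key=cv2.contourArea);b=cv2.minAreaRect(cn)
        w=np.array(b[1])*.25
        if w.min()>14 and w.max()<45: out.append([round(x0+b[0][0]*.00025,4),round(y1-b[0][1]*.00025,4),np.round(w,1).tolist(),round(-b[2] if b[2]<45 else 90-b[2],1)])
    return out,r,k
E
python3 - <<'E'
from h import *
np.set_printoptions(precision=4,suppress=True)
o=bot.get_obs();print({k:np.round(o[k],4).tolist() for k in("time","ee_pos","tcp_rot","wrist_force")})
a=camera("wrist");g,r,k=grips(a);print(*g,sep="\n")
print([(r["confidence"],atz("wrist",r["xy"],0)) for r in pinpoint("wrist","reel1")])
cv2.imwrite("pics/r2.png",cv2.resize(np.hstack([r[:,:,::-1],np.dstack([k*255]*3)]),None,fx=.35,fy=.35,interpolation=cv2.INTER_AREA))
E
```

```text
{'time': 31.0833, 'ee_pos': [0.4525, -0.2831, 0.4548], 'tcp_rot': [179.951, 0.0087, 90.0367], 'wrist_force': [0.0925, 0.6749, -0.2723]}
[0.4476, -0.3765, [35.0, 22.4], 14.9]
[0.4398, -0.2858, [28.0, 21.2], 8.4]
[0.4471, -0.3068, [14.3, 26.7], 17.2]
[0.4394, -0.1974, [19.4, 19.1], -8.5]
[(0.9, array([ 0.3247, -0.4105,  0.    ])), (0.86, array([ 0.4407, -0.2875,  0.    ])), (0.77, array([ 0.5755, -0.0995,  0.    ])), (0.76, array([ 0.4439, -0.197 ,  0.    ])), (0.63, array([ 0.4466, -0.387 ,  0.    ]))]
```

View pics/r2.png

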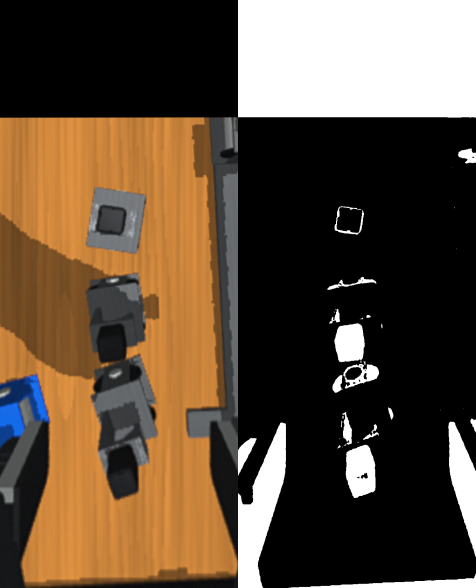

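Emit:
{"method": "move_arm", "body": {
  "jaw": [0.3, 0.3, 0.3, 0.3, 0.3, 0.3, 0.3, 0.3, 0.3, 0.3],
  "delta_pos": [
    [-0.0043, 0.0286, 0],
    [-0.0044, 0.0286, 0],
    [-0.0044, 0.0285, 0],
    [0, 0, -0.03],
    [0, 0, -0.04],
    [0, 0, -0.035],
    [0, 0, -0.025],
    [0, 0, -0.018],
    [0, 0, 0],
    [0, 0, 0]
  ],
  "yaw": [-0.1, -0.048, 0, 0, 0, 0, 0, 0, 0, 0]
}}

```text
time: 32.02
ee_pos: [0.4402, -0.1955, 0.3062]
tcp_rot: [-179.9, -0.0, 81.8]
wrist_force: [0.7, 0.1, 0.4]
opening: 0.0597
grasp_force: 0.0
```

Emit:
{"method": "move_arm", "body": {
  "jaw": [1, 1, 1, 1, 1, 1, 1, 1, 1, 1],
  "delta_pos": [
    [0, 0, 0],
    [0, 0, 0],
    [0, 0, 0],
    [0, 0, 0],
    [0, 0, 0],
    [0, 0, 0],
    [0, 0, 0.02],
    [0, 0, 0.03],
    [0, 0, 0.034],
    [0, 0, 0]
  ],
  "yaw": [0, 0, 0, 0, 0, 0, 0, 0, 0, 0]
}}

```text
time: 32.85
ee_pos: [0.4402, -0.1966, 0.3965]
tcp_rot: [179.6, 0.1, 81.7]
wrist_force: [1.0, 0.1, -1.8]
opening: 0.0193
grasp_force: 40.0
```

Emit:
{"method": "move_arm", "body": {
  "jaw": [1, 1, 1, 1, 1, 1, 1, 1, 1, 1],
  "delta_pos": [
    [0, 0.009, 0],
    [0, 0.0095, 0],
    [0.02, 0, 0],
    [0.023, 0, 0],
    [0.023, 0, 0],
    [0.02, 0, 0],
    [0.02, 0, 0],
    [0.0207, 0, 0],
    [0, 0, 0],
    [0, 0, 0]
  ],
  "yaw": [0.1, 0.097, 0, 0, 0, 0, 0, 0, 0, 0]
}}

```text
time: 33.68
ee_pos: [0.5674, -0.1779, 0.389]
tcp_rot: [-179.9, -0.0, 93.0]
wrist_force: [-1.2, -0.4, -3.1]
opening: 0.019
grasp_force: 40.4
```

Run:
```python
from h import *
o=bot.get_obs();print({k:np.round(o[k],4).tolist() for k in("time","ee_pos","tcp_rot","opening","torque","wrist_force")})
```

```text
{'time': 33.6833, 'ee_pos': [0.5674, -0.1779, 0.389], 'tcp_rot': [-179.8969, -0.0372, 93.0039], 'opening': 0.019, 'torque': [0.0204, 0.0436, 0.0163], 'wrist_force': [-1.1802, -0.4127, -3.0909]}
```

Emit:
{"method": "move_arm", "body": {
  "jaw": [1, 1, 1, 1, 1, 1, 1],
  "delta_pos": [
    [-0.0003, 0, -0.01],
    [0, 0, -0.01],
    [0, 0, -0.004],
    [0, 0, -0.0015],
    [0, 0, -0.001],
    [0, 0, 0],
    [0, 0, 0]
  ],
  "yaw": [0, 0, 0, 0, 0, 0, 0]
}}

```text
time: 34.27
ee_pos: [0.5662, -0.178, 0.3638]
tcp_rot: [-180.0, 0.0, 93.0]
wrist_force: [-0.1, 0.7, -3.8]
opening: 0.0191
grasp_force: 40.3
```

Emit:
{"method": "move_arm", "body": {
  "jaw": [1, 1, 1, 1, 1],
  "delta_pos": [
    [-0.0001, 0.003, 0],
    [-0.0001, 0.003, 0],
    [-0.0001, 0.002, 0],
    [0, 0, 0],
    [0, 0, 0]
  ],
  "yaw": [0, 0, 0, 0, 0]
}}

```text
time: 34.68
ee_pos: [0.5661, -0.1697, 0.3637]
tcp_rot: [-180.0, -0.0, 93.0]
wrist_force: [0.3, 0.4, -2.9]
opening: 0.019
grasp_force: 40.4
```

Emit:
{"method": "move_arm", "body": {
  "jaw": [1, 1, 1, 1],
  "delta_pos": [
    [-0.0001, 0.002, 0],
    [-0.0001, 0.001, 0],
    [0, 0, 0],
    [0, 0, 0]
  ],
  "yaw": [0, 0, 0, 0]
}}

```text
time: 35.02
ee_pos: [0.5659, -0.1672, 0.3637]
tcp_rot: [-180.0, 0.0, 93.0]
wrist_force: [-0.2, -3.1, -3.3]
opening: 0.0194
grasp_force: 40.3
```

Emit:
{"method": "move_arm", "body": {
  "jaw": [1, 1, 1, 1, 1, 1],
  "delta_pos": [
    [0, 0, -0.001],
    [0, 0, -0.001],
    [0, 0.001, 0],
    [0, 0.001, 0],
    [0, 0, 0],
    [0, 0, 0]
  ],
  "yaw": [0, 0, 0, 0, 0, 0]
}}

```text
time: 35.52
ee_pos: [0.5656, -0.1659, 0.3636]
tcp_rot: [179.9, 0.2, 92.9]
wrist_force: [-3.6, -9.2, 7.5]
opening: 0.0194
grasp_force: 41.7
```

Emit:
{"method": "move_arm", "body": {
  "jaw": [1, 0.3, 0.3, 0.3, 0.3, 0.3, 0.3, 0.3, 0.3],
  "delta_pos": [
    [0, -0.0005, 0.0005],
    [0, 0, 0],
    [0, 0, 0],
    [0, 0, 0],
    [0, 0, 0.01],
    [0, 0, 0.02],
    [0, 0, 0.03],
    [0, 0, 0.03],
    [0, 0, 0]
  ],
  "yaw": [0, 0, 0, 0, 0, 0, 0, 0, 0]
}}

```text
time: 36.27
ee_pos: [0.5654, -0.1651, 0.459]
tcp_rot: [179.6, 0.1, 93.0]
wrist_force: [1.6, -0.1, 1.1]
opening: 0.06
grasp_force: 0.0
```

Emit:
{"method": "move_arm", "body": {
  "jaw": [0.3, 0.3, 0.3, 0.3, 0.3, 0.3, 0.3, 0.3],
  "delta_pos": [
    [-0.02, -0.033, 0],
    [-0.02, -0.033, 0],
    [-0.02, -0.033, 0],
    [-0.02, -0.033, 0],
    [-0.02, -0.033, 0],
    [-0.015, -0.035, 0],
    [0, 0, 0],
    [0, 0, 0]
  ],
  "yaw": [-0.05, 0, 0, 0, 0, 0, 0, 0]
}}

```text
time: 36.93
ee_pos: [0.4499, -0.3669, 0.4525]
tcp_rot: [180.0, -0.0, 89.9]
wrist_force: [1.0, 0.2, -0.7]
opening: 0.0596
grasp_force: 0.0
```

Run:
```python
from h import *
np.set_printoptions(precision=4,suppress=True)
o=bot.get_obs();print({k:np.round(o[k],4).tolist() for k in("time","ee_pos","tcp_rot","wrist_force")})
a=camera("wrist");g,r,k=grips(a);print(*g,sep="\n")
print([(r["confidence"],atz("wrist",r["xy"],0)) for r in pinpoint("wrist","reel1")])
```

```text
{'time': 36.9333, 'ee_pos': [0.4499, -0.3669, 0.4525], 'tcp_rot': [179.9848, -0.0135, 89.9283], 'wrist_force': [1.0056, 0.2081, -0.6711]}
[0.4475, -0.3811, [26.4, 22.0], 19.0]
[0.3826, -0.442, [19.1, 36.1], -1.9]
[0.5174, -0.4421, [35.2, 19.2], 0.0]
[(0.76, array([ 0.3283, -0.4111,  0.    ])), (0.74, array([ 0.4365, -0.2872,  0.    ])), (0.58, array([ 0.4501, -0.3928,  0.    ]))]
```

Run:
```python
from h import *
a=camera("wrist")
for th in(48,54,60,66,72):print(th,grips(a,th=th,y0=-.33,y1=-.24,x0=.39,x1=.49)[0])
r=rect(a,"wrist",.39,.49,-.34,-.24,.16,.25);b=rect(a,"wrist",.39,.49,-.44,-.34,.16,.25);save("r3.png",np.hstack([r,b]))
```

```text
48 [[0.4393, -0.2901, [18.7, 19.0], 8.5]]
54 [[0.4393, -0.2901, [19.0, 19.3], 9.0]]
60 [[0.4393, -0.2901, [19.1, 19.4], 9.0]]
66 [[0.4393, -0.29, [19.4, 19.6], 8.7]]
72 [[0.4393, -0.2901, [19.6, 19.8], 8.5]]Traceback (most recent call last):
  File "<stdin>", line 4, in <module>
    return _nx.concatenate(arrs, 1, dtype=dtype, casting=casting)
           ~~~~~~~~~~~~~~~^^^^^^^^^^^^^^^^^^^^^^^^^^^^^^^^^^^^^^^
ValueError: all the input array dimensions except for the concatenation axis must match exactly, but along dimension 0, the array at index 0 has size 400 and the array at index 1 has size 399
```

Emit:
{"method": "move_arm", "body": {
  "jaw": [0.3, 0.3, 0.3, 0.3, 0.3, 0.3, 0.3, 0.3, 0.3, 0.3],
  "delta_pos": [
    [-0.0036, 0.0256, 0],
    [-0.0035, 0.0256, 0],
    [-0.0035, 0.0257, 0],
    [0, 0, -0.03],
    [0, 0, -0.04],
    [0, 0, -0.035],
    [0, 0, -0.025],
    [0, 0, -0.0155],
    [0, 0, 0],
    [0, 0, 0]
  ],
  "yaw": [0.1, 0.052, 0, 0, 0, 0, 0, 0, 0, 0]
}}

```text
time: 37.92
ee_pos: [0.4407, -0.2874, 0.3068]
tcp_rot: [-180.0, -0.0, 98.9]
wrist_force: [-0.2, 0.7, -0.3]
opening: 0.0598
grasp_force: 0.0
```

Emit:
{"method": "move_arm", "body": {
  "jaw": [1, 1, 1, 1, 1, 1, 1, 1, 1, 1],
  "delta_pos": [
    [0, 0, 0],
    [0, 0, 0],
    [0, 0, 0],
    [0, 0, 0],
    [0, 0, 0],
    [0, 0, 0],
    [0, 0, 0.02],
    [0, 0, 0.03],
    [0, 0, 0.034],
    [0, 0, 0]
  ],
  "yaw": [0, 0, 0, 0, 0, 0, 0, 0, 0, 0]
}}

```text
time: 38.75
ee_pos: [0.4404, -0.2887, 0.3972]
tcp_rot: [179.7, 0.3, 98.8]
wrist_force: [0.9, -0.2, -0.9]
opening: 0.0193
grasp_force: 40.2
```

Emit:
{"method": "move_arm", "body": {
  "jaw": [1, 1, 1, 1, 1, 1, 1, 1, 1, 1],
  "delta_pos": [
    [0, 0.026, 0],
    [0, 0.0265, 0],
    [0.02, 0, 0],
    [0.025, 0, 0],
    [0.025, 0, 0],
    [0.02, 0, 0],
    [0.02, 0, 0],
    [0.0192, 0, 0],
    [0, 0, 0],
    [0, 0, 0]
  ],
  "yaw": [-0.1, 0, 0, 0, 0, 0, 0, 0, 0, 0]
}}

```text
time: 39.58
ee_pos: [0.5701, -0.236, 0.3894]
tcp_rot: [-179.9, -0.0, 93.1]
wrist_force: [0.1, 0.7, -3.5]
opening: 0.0192
grasp_force: 40.5
```

Run:
```python
from h import *
o=bot.get_obs();print({k:np.round(o[k],4).tolist() for k in("time","ee_pos","tcp_rot","opening","torque","wrist_force")})
```

```text
{'time': 39.5833, 'ee_pos': [0.5701, -0.236, 0.3894], 'tcp_rot': [-179.8971, -0.0459, 93.126], 'opening': 0.0192, 'torque': [-0.013, 0.07, 0.0212], 'wrist_force': [0.1383, 0.7262, -3.4703]}
```

Emit:
{"method": "move_arm", "body": {
  "jaw": [1, 1, 1, 1, 1, 1, 1],
  "delta_pos": [
    [-0.0003, 0, -0.01],
    [0, 0, -0.01],
    [0, 0, -0.005],
    [0, 0, -0.002],
    [0, 0, -0.001],
    [0, 0, 0],
    [0, 0, 0]
  ],
  "yaw": [0, 0, 0, 0, 0, 0, 0]
}}

```text
time: 40.17
ee_pos: [0.5685, -0.236, 0.364]
tcp_rot: [179.9, 0.0, 93.1]
wrist_force: [0.7, 1.2, 6.2]
opening: 0.0194
grasp_force: 41.8
```

Emit:
{"method": "move_arm", "body": {
  "jaw": [1, 1, 1, 1, 1],
  "delta_pos": [
    [-0.0001, 0.004, 0],
    [-0.0001, 0.004, 0],
    [-0.0001, 0.002, 0],
    [0, 0, 0],
    [0, 0, 0]
  ],
  "yaw": [0, 0, 0, 0, 0]
}}

```text
time: 40.58
ee_pos: [0.5684, -0.2263, 0.364]
tcp_rot: [179.9, 0.1, 93.1]
wrist_force: [0.1, -3.1, 6.6]
opening: 0.0193
grasp_force: 41.8
```

Emit:
{"method": "move_arm", "body": {
  "jaw": [1, 1, 1, 1],
  "delta_pos": [
    [-0.0001, 0.002, 0],
    [-0.0001, 0.001, 0],
    [0, 0, 0],
    [0, 0, 0]
  ],
  "yaw": [0, 0, 0, 0]
}}

```text
time: 40.92
ee_pos: [0.5682, -0.2239, 0.364]
tcp_rot: [179.9, 0.2, 93.0]
wrist_force: [0.2, -7.2, 6.3]
opening: 0.0193
grasp_force: 41.7
```

Emit:
{"method": "move_arm", "body": {
  "jaw": [1, 0.3, 0.3, 0.3, 0.3, 0.3, 0.3, 0.3, 0.3],
  "delta_pos": [
    [0, 0.001, 0.0005],
    [0, 0, 0],
    [0, 0, 0],
    [0, 0, 0],
    [0, 0, 0.01],
    [0, 0, 0.02],
    [0, 0, 0.03],
    [0, 0, 0.03],
    [0, 0, 0]
  ],
  "yaw": [0, 0, 0, 0, 0, 0, 0, 0, 0]
}}

```text
time: 41.67
ee_pos: [0.5681, -0.2217, 0.4601]
tcp_rot: [179.6, 0.2, 93.1]
wrist_force: [0.1, 0.2, 0.6]
opening: 0.06
grasp_force: 0.0
```

Emit:
{"method": "move_arm", "body": {
  "jaw": [0.3, 0.3, 0.3, 0.3, 0.3, 0.3, 0.3, 0.3, 0.3],
  "delta_pos": [
    [-0.02, -0.033, 0],
    [-0.02, -0.033, 0],
    [-0.02, -0.033, 0],
    [-0.02, -0.033, 0],
    [-0.02, -0.033, 0],
    [-0.01, -0.033, 0],
    [-0.01, -0.035, 0],
    [0, 0, 0],
    [0, 0, 0]
  ],
  "yaw": [-0.05, 0, 0, 0, 0, 0, 0, 0, 0]
}}

```text
time: 42.42
ee_pos: [0.4479, -0.4566, 0.4528]
tcp_rot: [-180.0, -0.1, 90.1]
wrist_force: [0.0, 0.0, 0.1]
opening: 0.0599
grasp_force: 0.0
```

Run:
```python
from h import *
np.set_printoptions(precision=4,suppress=True)
o=bot.get_obs();print({k:np.round(o[k],4).tolist() for k in("time","ee_pos","tcp_rot","wrist_force")})
a=camera("wrist")
for th in(42,48,54,60,72):print(th,grips(a,th=th,y0=-.44,y1=-.33,x0=.39,x1=.50)[0])
print([(r["confidence"],atz("wrist",r["xy"],0)) for r in pinpoint("wrist","reel1")])
```

```text
{'time': 42.4167, 'ee_pos': [0.4479, -0.4566, 0.4528], 'tcp_rot': [-179.9705, -0.0517, 90.0702], 'wrist_force': [0.0297, 0.0106, 0.149]}
42 []
48 [[0.4471, -0.3861, [19.3, 19.3], 19.3]]
54 [[0.4472, -0.3862, [19.7, 19.5], 19.3]]
60 [[0.4472, -0.3862, [19.7, 19.6], 19.3]]
72 [[0.4471, -0.3862, [20.1, 20.0], 19.7]]
[(0.89, array([ 0.4531, -0.3838,  0.    ])), (0.68, array([ 0.3253, -0.4108,  0.    ]))]
```

Emit:
{"method": "move_arm", "body": {
  "jaw": [0.3, 0.3, 0.3, 0.3, 0.3, 0.3, 0.3, 0.3, 0.3, 0.3],
  "delta_pos": [
    [-0.0007, 0.0234, 0],
    [0, 0.0234, 0],
    [0, 0.0234, 0],
    [0, 0, -0.03],
    [0, 0, -0.04],
    [0, 0, -0.035],
    [0, 0, -0.025],
    [0, 0, -0.0155],
    [0, 0, 0],
    [0, 0, 0]
  ],
  "yaw": [0.12, 0.12, 0.1, 0, 0, 0, 0, 0, 0, 0]
}}

```text
time: 43.35
ee_pos: [0.4483, -0.3836, 0.3081]
tcp_rot: [-180.0, -0.0, 109.8]
wrist_force: [-0.6, -0.0, 1.1]
opening: 0.0599
grasp_force: 0.0
```

Emit:
{"method": "move_arm", "body": {
  "jaw": [1, 1, 1, 1, 1, 1, 1, 1, 1, 1],
  "delta_pos": [
    [0, 0, 0],
    [0, 0, 0],
    [0, 0, 0],
    [0, 0, 0],
    [0, 0, 0],
    [0, 0, 0],
    [0, 0, 0.02],
    [0, 0, 0.03],
    [0, 0, 0.034],
    [0, 0, 0]
  ],
  "yaw": [0, 0, 0, 0, 0, 0, 0, 0, 0, 0]
}}

```text
time: 44.18
ee_pos: [0.448, -0.385, 0.3985]
tcp_rot: [179.8, 0.4, 109.7]
wrist_force: [0.6, -1.2, -1.1]
opening: 0.0191
grasp_force: 40.0
```

Emit:
{"method": "move_arm", "body": {
  "jaw": [1, 1, 1, 1, 1, 1, 1, 1, 1, 1],
  "delta_pos": [
    [0, 0.03, 0],
    [0, 0.03, 0],
    [0, 0.032, 0],
    [0.02, 0, 0],
    [0.025, 0, 0],
    [0.025, 0, 0],
    [0.02, 0, 0],
    [0.018, 0, 0],
    [0.0165, 0, 0],
    [0, 0, 0]
  ],
  "yaw": [-0.1, -0.1, -0.09, 0, 0, 0, 0, 0, 0, 0]
}}

```text
time: 45.02
ee_pos: [0.5749, -0.2926, 0.3898]
tcp_rot: [-180.0, -0.1, 93.2]
wrist_force: [0.6, -0.4, -4.0]
opening: 0.0194
grasp_force: 40.2
```

Emit:
{"method": "move_arm", "body": {
  "jaw": [1],
  "delta_pos": [
    [0, 0, 0]
  ],
  "yaw": [0]
}}

```text
time: 45.1
ee_pos: [0.573, -0.2928, 0.3904]
tcp_rot: [-179.9, -0.1, 93.1]
wrist_force: [0.2, 0.3, -3.7]
opening: 0.0195
grasp_force: 40.2
```

Emit:
{"method": "move_arm", "body": {
  "jaw": [1, 1, 1, 1, 1, 1, 1],
  "delta_pos": [
    [-0.0005, 0, -0.01],
    [0, 0, -0.01],
    [0, 0, -0.005],
    [0, 0, -0.002],
    [0, 0, -0.001],
    [0, 0, 0],
    [0, 0, 0]
  ],
  "yaw": [0, 0, 0, 0, 0, 0, 0]
}}

```text
time: 45.68
ee_pos: [0.5715, -0.2928, 0.3652]
tcp_rot: [179.9, 0.1, 93.1]
wrist_force: [0.8, 0.8, 5.8]
opening: 0.019
grasp_force: 41.3
```

Emit:
{"method": "move_arm", "body": {
  "jaw": [1, 1, 1, 1, 1],
  "delta_pos": [
    [-0.0001, 0.004, 0],
    [-0.0001, 0.004, 0],
    [-0.0001, 0.002, 0],
    [0, 0, 0],
    [0, 0, 0]
  ],
  "yaw": [0, 0, 0, 0, 0]
}}

```text
time: 46.1
ee_pos: [0.5713, -0.2833, 0.3651]
tcp_rot: [179.9, 0.2, 93.1]
wrist_force: [-0.6, -4.1, 7.3]
opening: 0.0192
grasp_force: 41.4
```

Emit:
{"method": "move_arm", "body": {
  "jaw": [1, 1, 1, 1],
  "delta_pos": [
    [-0.0001, 0.002, 0],
    [-0.0001, 0.001, 0],
    [0, 0, 0],
    [0, 0, 0]
  ],
  "yaw": [0, 0, 0, 0]
}}

```text
time: 46.43
ee_pos: [0.5711, -0.2807, 0.3651]
tcp_rot: [179.9, 0.2, 93.0]
wrist_force: [0.5, -5.2, 6.1]
opening: 0.0188
grasp_force: 41.4
```

Emit:
{"method": "move_arm", "body": {
  "jaw": [1, 1, 1, 1, 1],
  "delta_pos": [
    [0, 0.0015, 0],
    [0, 0.0015, 0],
    [0, 0.001, 0],
    [0, 0, 0],
    [0, 0, 0]
  ],
  "yaw": [0, 0, 0, 0, 0]
}}

```text
time: 46.85
ee_pos: [0.571, -0.277, 0.3652]
tcp_rot: [179.9, 0.3, 93.0]
wrist_force: [-0.8, -8.7, 5.6]
opening: 0.0193
grasp_force: 41.3
```

Emit:
{"method": "move_arm", "body": {
  "jaw": [1, 0.3, 0.3, 0.3, 0.3, 0.3, 0.3, 0.3, 0.3],
  "delta_pos": [
    [0, 0, 0.0005],
    [0, 0, 0],
    [0, 0, 0],
    [0, 0, 0],
    [0, 0, 0.01],
    [0, 0, 0.03],
    [0, 0, 0.035],
    [0, 0, 0.035],
    [0, 0, 0]
  ],
  "yaw": [0, 0, 0, 0, 0, 0, 0, 0, 0]
}}

```text
time: 47.6
ee_pos: [0.5705, -0.2752, 0.4827]
tcp_rot: [179.5, 0.3, 93.1]
wrist_force: [-0.7, 0.5, 1.3]
opening: 0.0601
grasp_force: 0.0
```

Emit:
{"method": "move_arm", "body": {
  "jaw": [0.3, 0.3, 0.3, 0.3, 0.3, 0.3, 0.3, 0.3, 0.3],
  "delta_pos": [
    [-0.035, 0, 0],
    [-0.035, 0, 0],
    [-0.035, 0, 0],
    [-0.035, 0, 0],
    [-0.035, 0, 0],
    [-0.03, 0, 0],
    [0, 0.03, 0],
    [0, 0, 0],
    [0, 0, 0]
  ],
  "yaw": [0, 0, 0, 0, 0, 0, 0, 0, 0]
}}

```text
time: 48.35
ee_pos: [0.3658, -0.2451, 0.4755]
tcp_rot: [179.9, 0.1, 93.1]
wrist_force: [-0.3, 0.5, 0.3]
opening: 0.0598
grasp_force: 0.0
```

Run:
```python
from h import *
np.set_printoptions(precision=4,suppress=True)
a=camera("top");b=camera("side");camera("wrist")
for th in(45,60):print(th,grips(a,"top",x0=.52,x1=.61,y0=-.42,y1=-.05,th=th,z=.216)[0])
for c in("top","side"):
  print(c,[(round(r["confidence"],2),atz(c,r["xy"],.056)) for r in pinpoint(c,"reel1")],[(round(r["confidence"],2),atz(c,r["xy"],.115)) for r in pinpoint(c,"grip_rail")])
save("f.png",np.hstack([cv2.resize(a[120:280,90:450],(400,178),interpolation=2),np.zeros((178,0,3),np.uint8)]) if 0 else np.vstack([cv2.resize(a[100:280,80:440],(780,390)),cv2.resize(b[100:320,130:460],(315,210)).repeat(1,0) if 0 else np.hstack([cv2.resize(b[100:320,130:460],(315,210)),np.hstack([cv2.resize(b[110:220,260:400],(267,210)),np.zeros((210,198,3),np.uint8)])])]))
```

```text
45 [[0.5631, -0.2205, [31.5, 24.8], 0.0], [0.5604, -0.1657, [29.5, 24.5], 4.3], [0.5583, -0.112, [24.0, 24.5], 0.0]]
60 [[0.5607, -0.166, [31.9, 26.5], 2.2]]
top [(0.95, array([ 0.5722, -0.2904,  0.056 ])), (0.65, array([ 0.575 , -0.2257,  0.056 ])), (0.6, array([ 0.5596, -0.171 ,  0.056 ])), (0.55, array([ 0.5612, -0.1064,  0.056 ]))] [(0.64, array([0.6503, 0.2696, 0.115 ]))]
side [(0.95, array([ 0.3115, -0.3503,  0.056 ])), (0.8, array([ 0.5687, -0.172 ,  0.056 ])), (0.71, array([ 0.5657, -0.2655,  0.056 ])), (0.57, array([ 0.5812, -0.2254,  0.056 ])), (0.55, array([ 0.5566, -0.1092,  0.056 ]))] [(0.9, array([0.6535, 0.2684, 0.115 ]))]
```

View pics/f.png

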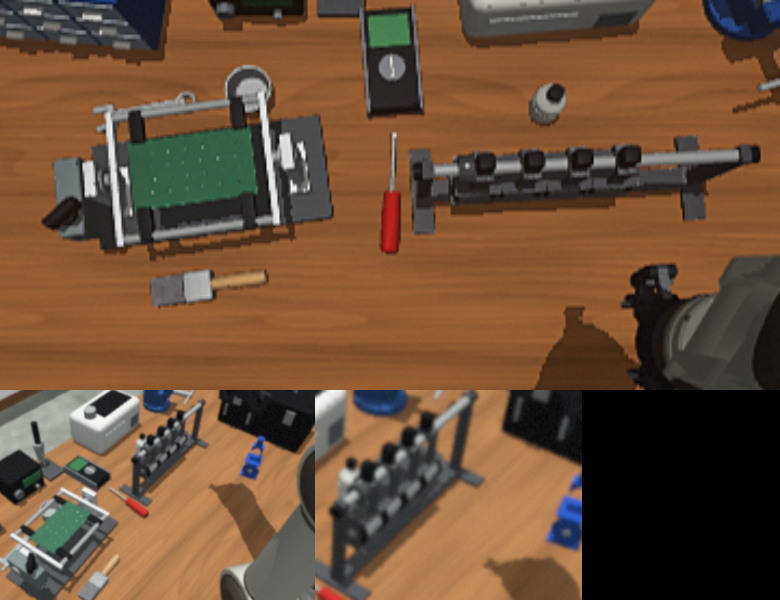

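The picture shows all four stands hanging in a closed row at (485,163), (532,160), (580,158) and (627,156), up against the collar at (466,167). The board is solder side up and the knob wing at (62,212) is back in its tight position. Handing in.

```bash
python3 -c "
from workcell import bot
print(bot.job_done())"
```

```text
the job is handed in; nothing more can be done
None
```

I handed the job in at about 48 s with no verdict returned; the last camera check showed the board turned over against its stop with the knob tight again, and all four grey reel stands hanging in a closed row against the collar.

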